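# Unload the thermal cycler

### The job

The run on the thermal cycler is over. With its lid still shut, unscrew the black knurled pressure knob on the lid anticlockwise, turn after turn, until it is right up against its stop, then swing the lid back past vertical so that it stays open by itself. Lift out all the tube strips and put them in the white tray, each wholly inside and none propped on the rim, then close the lid again, without pushing the other things on the bench about.

Things in the scene. Friction and masses are not known exactly. Their poses are not given: they have to be found in the camera images.
- knob (a joint): rotation of the knurled pressure knob on top of the lid, rad: 0 is screwed fully down, it grows as the knob is unscrewed (anticlockwise seen from above) up to the stop at 13.2; it starts between 0 and 2. It stays where it is left and needs about 0.1 N m. The knob rises 3 mm a turn
- knob_grip (a point): centre of the knob, half-way up it: a plain round black knob with fine ribs, 55 mm in diameter and 30 mm high, its axis square to the lid's top; its underside stands 6 mm (screwed down) to 12 mm above the lid's top face, which spreads 66 mm around it to the front and rear and 76 mm to the sides
- lid (a joint): angle of the cycler's lid, rad: 0 shut, grows as it opens, stop at 1.92 (110 degrees). About 0.65 kg with its knob; it falls shut by its own weight below about 1.35 and falls back on to its stop beyond that; lifting the handle bar takes about 4 N
- lid_hinge (a point): middle of the lid's hinge axis, along the rear edge of the lid, 118 mm above the bench; the point's frame turns with the lid: with the lid shut its x points from the cycler's front to its rear, y runs along the hinge axis, z up
- lid_bar (a point): middle of the lid's handle: a dark round bar 12 mm thick, parallel to the hinge, 100 mm long between its two end arms, its centre 38 mm in front of the lid's front face; lid shut: 132 mm above the bench, 189 mm in front of the hinge axis and 14 mm above it. 25 mm free space below the bar
- cycler: thermal cycler, cream housing 190 mm wide, fixed. Origin on the bench under the centre of the sample block; x to its rear, y to its left seen from its front, z up. Deck 100 mm high, aluminium block 90 x 124 mm, top 104 mm high. Housing from 205 mm before (sloping panel, under 100 mm high) to 170 mm behind the origin. Strips stand along x in wells at y = -40.5, -4.5 and 31.5 mm
- strip_a_center (a point): one of up to three like strips (may be absent): eight capped tubes in a row, 80 mm long, 26 mm high, translucent white, 20 g. Point: its centre, 13 mm above the tube tips. x along the row, z towards the caps. Upper 10 mm (caps, 3 to 13 mm above the point): 11 mm wide; below, tubes 6 mm tapering to 3 mm. In the block only the upper 10 mm stand out; lifts straight up, free after 16 mm
- strip_b_center (a point): another such strip (may be absent), its centre, axes as for strip_a_center
- strip_c_center (a point): another such strip (may be absent), its centre, axes as for strip_a_center
- tray: loose white plastic tray, open on top, 130 x 190 mm and 28 mm high, walls and floor 3 mm thick, mass about 0.3 kg. Origin at the centre of its underside, x along its short side, y along its long side, z up
- orange_rack: bystander: orange tube rack, 220 x 85 mm, 65 mm high with its tubes; origin under its centre
- pink_rack: bystander: pink tube rack, 130 x 88 mm, 40 mm high; origin under its centre
- reagent_bottle: bystander: glass bottle with blue cap, 70 mm in diameter, 150 mm high; origin under its centre
- tip_box: bystander: grey box of pipette tips, 88 x 118 mm, 61 mm high, behind the tray; origin under its centre
- marker: bystander: black marker pen lying in front of the tray, 118 mm long, 13 mm thick; origin under its centre

How it is judged (in metres and radians):
On the way, in this order (a step that is already met when the one before it is completed fails the run):
1. the knob is unscrewed up to its stop (over 12.6 rad) with the lid still shut (value of joint knob above 12.6 rad and value of joint lid below 0.1 rad), for 0.2 s.
2. the lid is swung back past vertical (over 1.7 rad) and stays (value of joint lid above 1.7 rad), for 0.5 s.
3. every strip is wholly inside the tray while the lid stands open by itself (value of joint lid above 1.7 rad and x of strip_a_center in the frame of tray between -0.06 and 0.06 m and y of strip_a_center in the frame of tray between -0.09 and 0.09 m and z of strip_a_center in the frame of tray between 0 and 0.032 m and angle between strip_a_center's own x axis and vertical between 1.32 and 1.82 rad and x of strip_b_center in the frame of tray between -0.06 and 0.06 m and y of strip_b_center in the frame of tray between -0.09 and 0.09 m and z of strip_b_center in the frame of tray between 0 and 0.032 m and angle between strip_b_center's own x axis and vertical between 1.32 and 1.82 rad and x of strip_c_center in the frame of tray between -0.06 and 0.06 m and y of strip_c_center in the frame of tray between -0.09 and 0.09 m and z of strip_c_center in the frame of tray between 0 and 0.032 m and angle between strip_c_center's own x axis and vertical between 1.32 and 1.82 rad), for 0.3 s.
At the end, for the whole second after the job is handed in: The lid is shut (within 0.05 rad) with its knob still backed off (over 12.4 rad), and every strip is inside the walls of the resting tray, lying or standing, its row within 14 degrees of level and its centre under 32 mm above the tray's underside (value of joint lid below 0.05 rad and value of joint knob above 12.4 rad and x of strip_a_center in the frame of tray between -0.06 and 0.06 m and y of strip_a_center in the frame of tray between -0.09 and 0.09 m and z of strip_a_center in the frame of tray between 0 and 0.032 m and angle between strip_a_center's own x axis and vertical between 1.32 and 1.82 rad and x of strip_b_center in the frame of tray between -0.06 and 0.06 m and y of strip_b_center in the frame of tray between -0.09 and 0.09 m and z of strip_b_center in the frame of tray between 0 and 0.032 m and angle between strip_b_center's own x axis and vertical between 1.32 and 1.82 rad and x of strip_c_center in the frame of tray between -0.06 and 0.06 m and y of strip_c_center in the frame of tray between -0.09 and 0.09 m and z of strip_c_center in the frame of tray between 0 and 0.032 m and angle between strip_c_center's own x axis and vertical between 1.32 and 1.82 rad and linear speed of tray below 0.02 m/s); the robot touches nothing.
It fails at once if the lid is lifted (over 0.15 rad) while the knob is not yet unscrewed to its stop (under 12.2 rad) (value of joint lid above 0.15 rad and value of joint knob below 12.2 rad).
It fails at once if a bystander is pushed more than 50 mm or tipped over (distance of any of orange_rack, pink_rack, reagent_bottle, tip_box, marker from where it was at the start of the episode above 0.05 m or angle between any of orange_rack, pink_rack, reagent_bottle, tip_box, marker's own z axis and vertical above 0.6 rad).
Of strip_a, strip_b, strip_c only 1 to 3 are there at a start; the rules pass over those that are not, and their reading is None.
At some moment in a run one of tray may be knocked a few centimetres aside while the robot is not near it.
Once in a run the grip may slacken for a moment while it holds something.
It also fails if it takes over 210 s, if anything falls off the work surface, if the arm or the gripper's body presses on something with over 40 N, if the wrist force passes 120 N, or if a joint passes its speed limit or range.

### The arm

A 6-joint arm with a two-finger parallel gripper is mounted at the origin on the work surface. World frame = base frame: x ahead of the robot, y to its left, z up, the work surface at z = 0. Lengths are in mm, angles in degrees, forces in N, time in s.
With the tool pointing down it reaches from about 425 to 1125 mm from the base axis. Payload 14.9 kg.
Tool frame: the origin (TCP) lies at the very end of the fingers, on their centre line; the grasp point (between the pads) lies 19 mm behind it (bot.grip_depth is the distance from the TCP to the grasp point, in mm); z points along the fingers, x is the direction in which the jaws open and shut, and the axes are right-handed (so a half turn about z gives the same grasp; the last joint's range is limited). The gripper opens to 91 mm and grips with 3 to 60 N. Pads are 32 mm wide; open, the fingers measure 118 mm over their backs; the gripper's body (76 mm by 178 mm) begins 60 mm behind the grasp point.
Start: joints at [-1.908, 21.709, 99.362, -0, 58.929, -1.908], TCP at [700.013, -0.006, 213.932] pointing down, gripper open.
Joint ranges: [-158.91, 158.91], [-42.39, 125.64], [0.06, 152.35], [-60.88, 240.88], [17.5, 164.5], [-176.32, 176.32]. Speed limits (degrees/s): [108.29, 108.29, 136.94, 180, 180, 180].

### API

Orientations are given as a 3x3 rotation matrix whose columns are the frame's x, y, z axes.
In Python, from bench import bot, viewer, order gives the robot as it stands.
- The arm moves only by the shell command python3 -m jog 'ROWS' [OPENING] [FORCE]. ROWS is a JSON object of lists of equal length, an entry for each row: "translation": the shift along the tool's x, y, z in m, a list of three; "turn": the turn, a rotation vector about the tool's x, y, z in degrees, a list of three. A call has exactly 10 rows; each row is the pose to reach, as a shift and turn from the pose commanded when the call began, along the tool's axes at that moment; what a row does not reach only later rows make up. A row lasts 1/10 s, in which the tool goes at most 50 mm and 8.59 degrees, less where a joint would pass 70% of its speed; a pose out of reach is approached as far as the arm can. A call with a gripper value outside its range is refused whole. OPENING is the closure, from 0 (fully open) to 1 (shut), set as the call begins (- or left out, the last holds). The fingers move at their own pace and stop on an object; FORCE is the grip in N (left out, the last holds). Time passes only in rows, so rows that repeat a pose let the fingers close, or fill a call up. It gives the time, the measured TCP pose, the force and the opening at its end, in the units of the state.
- bot.sense(): the state, without advancing time (a new reading comes with each control period).
- viewer.snapshot(name): name is "scene" or "side" or "wrist"; returns a dict with "img" (400x640x3 uint8, blue, green, red), "mtx" (3x3 intrinsics, pixels), "R" (3x3) and "t" (3): a world point X has camera coordinates R X + t. Camera axes: x right, y down, z forward; pixel columns grow to the right and rows downward; lengths in mm; the calibration is good to about 2 mm. A picture is of the moment at which its call begins. There is no depth.
- order.finish_job(): hands the job in, once; it reports no verdict.
The state is a dict: "clock": time; "joint_pos": joint angles; "dq": joint speeds; "tau": joint torques, N m; "position": TCP position; "orientation": TCP orientation; "contact_force": force on the tool from outside, world axes, zero at the start; "torque": the same for the moment, N m; "width": finger opening in mm.
Only numpy, scipy, OpenCV 4.12 (cv2) and the standard library are available. Lean on these libraries where they do the work, as an engineer would, in place of code of your own. Each camera call takes 0.05 s, during which the arm holds its last target.

## Working session

There is one attempt and no reset: what is moved stays moved. The work goes in short steps, Python scripts to look and compute and a shell command to move; the robot and the scene stay as the last step left them, time stands still between calls to the robot, and variables do not carry over. Pictures are saved under pics/ and viewed, and the job is handed in when it is done.

```bash
ls; mkdir -p pics; cat > h.py <<'E'
import numpy as np, cv2
from bench import bot, viewer, order
def snap(n,f):
    s=viewer.snapshot(n); cv2.imwrite('pics/'+f,s['img'])
    np.savez('pics/'+f+'.npz',mtx=s['mtx'],R=s['R'],t=s['t'],img=s['img']); return s
def ray(f,u,v,z):
    d=np.load('pics/'+f+'.npz'); K,R,t=d['mtx'],d['R'],d['t']
    c=-R.T@t; r=R.T@np.linalg.solve(K,[u,v,1]); return c+r*(z-c[2])/r[2]
def proj(f,X):
    d=np.load('pics/'+f+'.npz'); p=d['mtx']@(d['R']@np.array(X,float)+np.ravel(d['t'])); return p[:2]/p[2]
E
python3 - <<'E'
from h import *
for n in("scene","side","wrist"):
    s=snap(n,n+'0.png'); print(n,-s['R'].T@s['t'],s['R'][2])
print(bot.sense())
E
```

```text
pics
scene [1269.6535431   518.36033202 1437.50138384] [-0.45421204 -0.33069553 -0.82724355]
side [265.9202702  805.06824332 763.26256466] [ 0.26943212 -0.75758244 -0.59453779]
wrist [700.08052666  72.77810837 383.8062238 ] [-0.00103607 -0.25733651 -0.9663213 ]
{'clock': 0.15, 'joint_pos': array([-1.90652919e+00,  2.17324312e+01,  9.93867073e+01,  7.84996427e-05,
        5.89291846e+01, -1.90830420e+00]), 'dq': array([-0.00862029, -0.03034856, -0.13764954, -0.07874073,  0.04470668,
       -0.02033236]), 'tau': array([-6.05650021e-04, -7.64114213e+01, -4.34656477e+01,  6.51094434e-02,
        4.09642188e-02, -4.73684588e-05]), 'position': array([6.99706691e+02, 2.17355060e-02, 2.13439459e+02]), 'orientation': array([[ 9.99999644e-01,  3.02598028e-05, -8.42891136e-04],
       [ 3.02844528e-05, -9.99999999e-01,  2.92318997e-05],
       [-8.42890250e-04, -2.92574158e-05, -9.99999644e-01]]), 'contact_force': array([ 0.40995327,  0.07193702, -0.55674214]), 'torque': array([-0.00413274,  0.03487063, -0.04150748]), 'width': 91.13298958977441}
```

View pics/scene0.png

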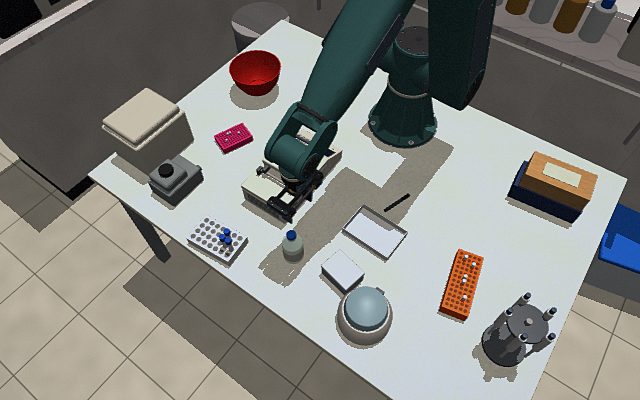

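View pics/side0.png

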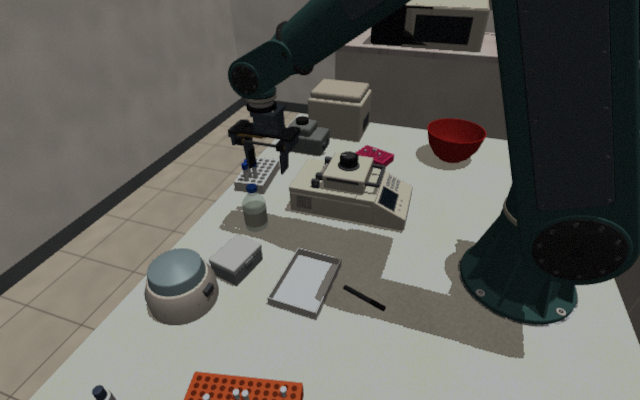

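View pics/wrist0.png

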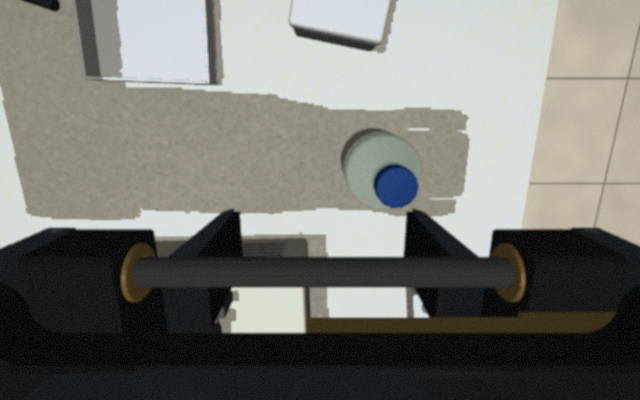

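```bash
python3 - <<'E'
from h import *
s=cv2.imread('pics/side0.png'); cv2.imwrite('pics/side0c.png',cv2.resize(s[135:240,270:430],None,fx=5,fy=5,interpolation=cv2.INTER_CUBIC))
s=cv2.imread('pics/scene0.png'); cv2.imwrite('pics/scene0c.png',cv2.resize(s[130:270,220:420],None,fx=4,fy=4,interpolation=cv2.INTER_CUBIC))
E
```

```text
(no output)
```

View pics/side0c.png

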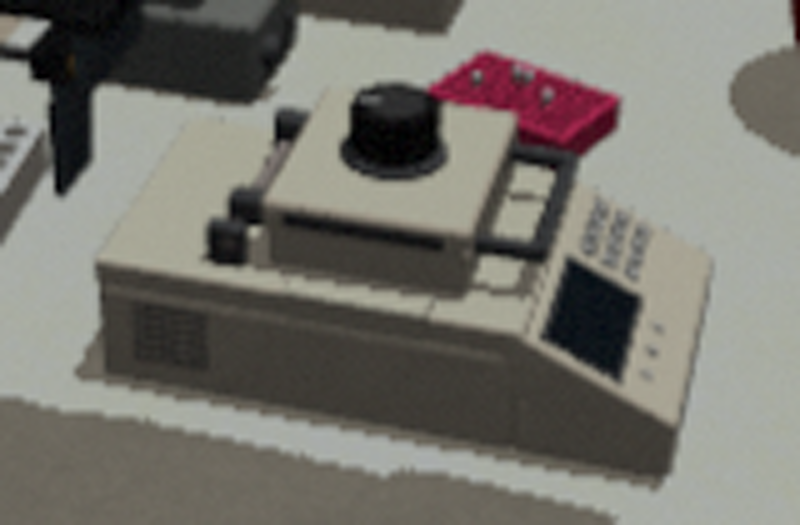

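View pics/scene0c.png

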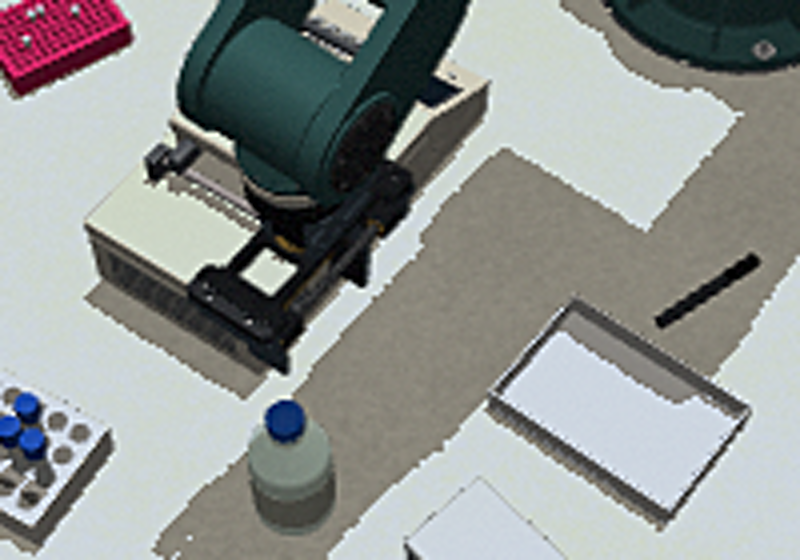

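```bash
python3 - <<'E'
from h import *
def c(u,v,z,l): print(l,ray('side0.png',270+u/5,135+v/5,z).round(1))
c(98,263,100,'RLtop');c(105,372,0,'RLbot');c(660,485,0,'FLbot');c(190,122,100,'RRtop');c(522,335,100,'slope');c(712,262,0,'FR?')
c(555,152,132,'barR');c(545,250,132,'barL')
def d(u,v,z,l): print(l,ray('scene0.png',220+u/4,130+v/4,z).round(1))
d(88,228,100,'RRtop');d(268,352,100,'RL');d(247,398,0,'RLbot')
d(575,300,28,'tray');d(492,397,28,'tray');d(665,520,28,'tray');d(748,412,28,'tray')
d(657,325,8,'mk');d(757,260,8,'mk')
d(290,500,0,'bottle');
for z in (160,170,180,190): c(395,105,z,'knobtop')
for z in (140,150,160): c(335,90,z,'lidRR');c(515,118,z,'FR');c(475,240,z,'FL');c(268,205,z,'RL')
E
```

```text
RLtop [675.  -78.6 100. ]
RLbot [682.7 -94.1   0. ]
FLbot [314.2 -95.4   0. ]
RRtop [ 680.8 -260.9  100. ]
slope [406.3 -86.6 100. ]
FR? [ 316.6 -349.8    0. ]
barR [ 421.4 -246.   132. ]
barL [ 404.5 -132.   132. ]
RRtop [ 687.3 -259.9  100. ]
RL [694.1 -52.4 100. ]
RLbot [699.4 -80.6   0. ]
tray [458.1 107.7  28. ]
tray [584.6 103.8  28. ]
tray [597.  287.9  28. ]
tray [466.9 292.3  28. ]
mk [425.6 176.8   8. ]
mk [310.7 214.8   8. ]
bottle [756.1  12.3   0. ]
knobtop [ 524.4 -225.7  160. ]
knobtop [ 520.1 -208.6  170. ]
knobtop [ 515.8 -191.5  180. ]
knobtop [ 511.5 -174.4  190. ]
lidRR [ 577.  -267.1  140. ]
FR [ 453.1 -267.4  140. ]
FL [ 444.7 -117.8  140. ]
RL [ 574.8 -116.3  140. ]
lidRR [ 572.  -249.9  150. ]
FR [ 450.1 -250.2  150. ]
FL [ 441.8 -102.9  150. ]
RL [ 569.8 -101.5  150. ]
lidRR [ 567.  -232.7  160. ]
FR [ 447.1 -233.   160. ]
FL [438.9 -88.1 160. ]
RL [564.9 -86.7 160. ]
```

```bash
python3 -m jog '{"translation":[[0,0,-0.05],[-0.02,0.03,-0.09],[-0.05,0.06,-0.09],[-0.08,0.1,-0.09],[-0.11,0.14,-0.09],[-0.14,0.18,-0.09],[-0.17,0.22,-0.09],[-0.19,0.25,-0.09],[-0.2,0.26,-0.09],[-0.2,0.26,-0.09]],"turn":[[0,0,0],[0,0,0],[0,0,0],[0,0,0],[0,0,0],[0,0,0],[0,0,0],[0,0,0],[0,0,0],[0,0,0]]}'
python3 - <<'E'
from h import *
s=snap('wrist','w1.png');print(s['mtx'],-s['R'].T@s['t']); snap('scene','sc1.png')
i=cv2.imread('pics/sc1.png');cv2.imwrite('pics/sc1c.png',cv2.resize(i[130:270,220:420],None,fx=4,fy=4,interpolation=cv2.INTER_CUBIC))
E
```

```text
clock: 1.15
position: [499.1, -260.9, 303.9]
orientation: [[1.0, -0.002, -0.0], [-0.002, -1.0, 0.0], [-0.0, -0.0, -1.0]]
contact_force: [0.1, 0.3, -0.7]
width: 91.5
[[326.92642524   0.         322.77031421]
 [  0.         326.92642524 191.86657003]
 [  0.           0.           1.        ]] [ 499.54558822 -188.12157196  474.32967854]
```

View pics/w1.png

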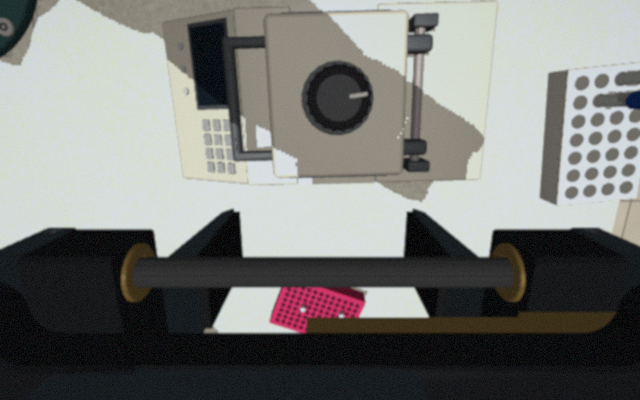

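View pics/sc1c.png

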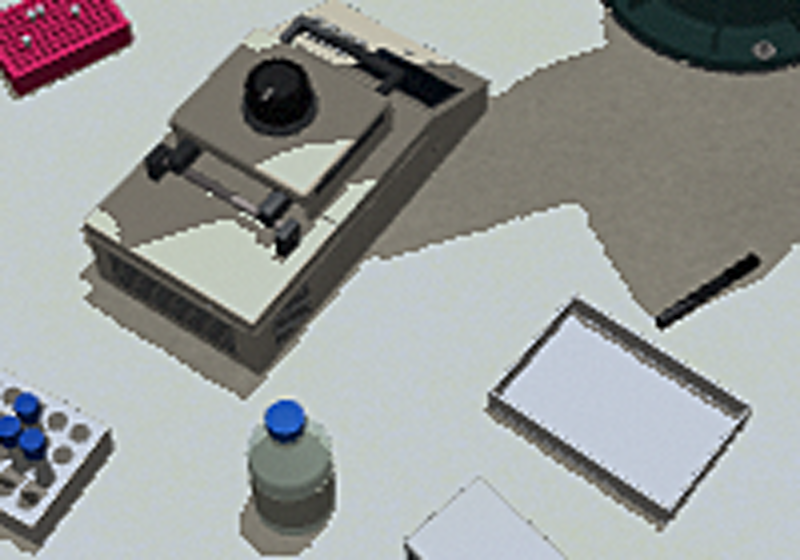

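```bash
python3 - <<'E'
from h import *
i=cv2.imread('pics/w1.png');cv2.imwrite('pics/w1c.png',cv2.resize(i[0:215,155:505],(805,495)[0:2] if 0 else (788,484),interpolation=cv2.INTER_CUBIC))
E
```

```text
(no output)
```

View pics/w1c.png

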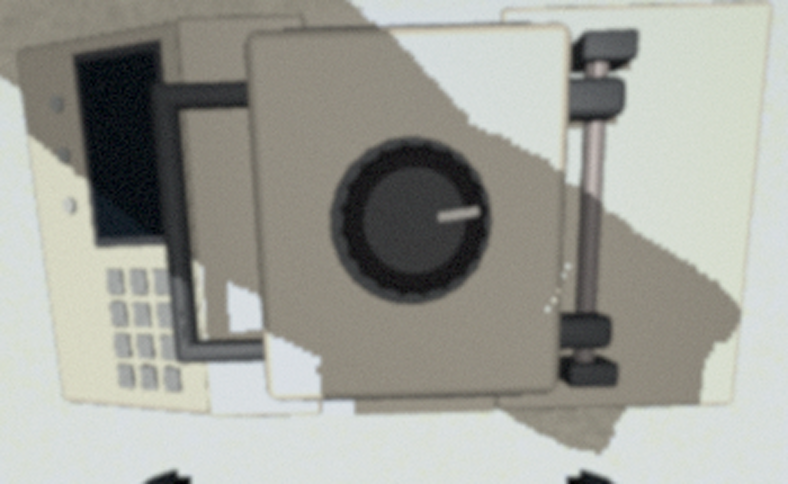

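```bash
python3 - <<'E'
from h import *
def c(u,v,z,l): print(l,z,ray('w1.png',155+u/2.2514,v/2.2514,z).round(1))
c(770,5,100,'RL');c(732,403,100,'RR')
c(168,95,132,'barL');c(186,350,132,'barR')
c(597,68,118,'hL');c(583,370,118,'hR')
for z in (140,150,160):
  c(248,30,z,'FL');c(270,398,z,'FR');c(555,390,z,'RR');c(570,28,z,'RL')
for z in (160,170,180,190): c(413,220,z,'knobtop')
E
```

```text
RL 100 [678.6 -86.9 100. ]
RR 100 [ 683.8 -272.7  100. ]
barL 132 [ 409.7 -129.4  132. ]
barR 132 [ 409.7 -239.4  132. ]
hL 118 [ 596.8 -116.5  118. ]
hR 118 [ 599.9 -251.8  118. ]
FL 140 [ 446.5 -106.3  140. ]
FR 140 [ 449.3 -260.7  140. ]
RR 140 [ 581.4 -257.2  140. ]
RL 140 [ 578.6 -105.9  140. ]
FL 150 [ 448.1 -108.7  150. ]
FR 150 [ 450.8 -258.5  150. ]
RR 150 [ 579.  -255.2  150. ]
RL 150 [ 576.2 -108.4  150. ]
FL 160 [ 449.7 -111.2  160. ]
FR 160 [ 452.3 -256.3  160. ]
RR 160 [ 576.5 -253.1  160. ]
RL 160 [ 573.9 -110.8  160. ]
knobtop 160 [ 514.  -181.8  160. ]
knobtop 170 [ 513.5 -182.   170. ]
knobtop 180 [ 513.1 -182.2  180. ]
knobtop 190 [ 512.6 -182.4  190. ]
```

```bash
python3 -m jog '{"translation":[[0,-0.01,0],[0.005,-0.025,0],[0.01,-0.04,0],[0.0145,-0.06,0],[0.0145,-0.075,0],[0.0145,-0.078,0],[0.0145,-0.078,0],[0.0145,-0.078,0],[0.0145,-0.078,0],[0.0145,-0.078,0]],"turn":[[0,0,8.5],[0,0,17],[0,0,25.5],[0,0,34],[0,0,42.5],[0,0,51],[0,0,59.5],[0,0,68],[0,0,76.5],[0,0,85]]}'
python3 -m jog '{"translation":[[0,0,0.01],[0,0,0.02],[0,0,0.03],[0,0,0.04],[0,0,0.05],[0,0,0.06],[0,0,0.07],[0,0,0.08],[0,0,0.08],[0,0,0.08]],"turn":[[0,0,8.5],[0,0,17],[0,0,25.5],[0,0,34],[0,0,42.5],[0,0,51],[0,0,59.5],[0,0,68],[0,0,76.5],[0,0,85]]}'
python3 -c "
from h import *
s=bot.sense();print(s['joint_pos'],s['position'],s['orientation']);snap('wrist','w2.png')"
```

```text
clock: 2.25
position: [515.3, -180.6, 303.8]
orientation: [[0.083, -0.997, -0.0], [-0.997, -0.083, 0.0], [-0.0, 0.0, -1.0]]
contact_force: [0.2, -0.0, 0.1]
width: 91.3
clock: 3.25
position: [515.1, -180.5, 223.4]
orientation: [[-0.986, -0.169, -0.001], [-0.169, 0.986, 0.0], [0.001, 0.001, -1.0]]
contact_force: [-0.1, 1.0, -0.4]
width: 91.1
[-2.17644262e+01  7.13586752e+00  1.16917724e+02  1.04491494e-02
  5.59962071e+01  1.48478773e+02] [ 515.12551218 -180.53245284  223.40659281] [[-9.85552992e-01 -1.69365689e-01 -7.51120865e-04]
 [-1.69366061e-01  9.85553105e-01  4.62676971e-04]
 [ 6.61907897e-04  5.83207056e-04 -9.99999611e-01]]
```

View pics/w2.png

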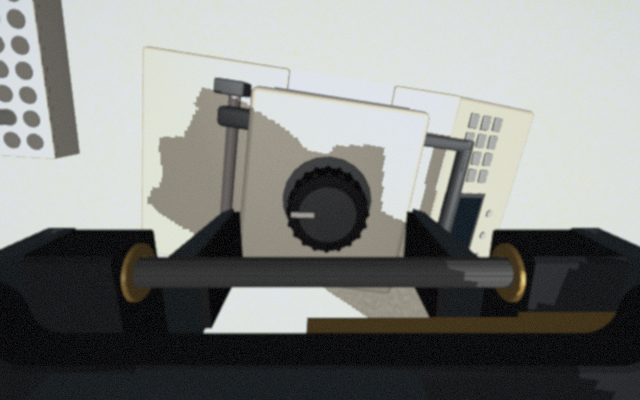

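```bash
python3 -c "
from h import *
for z in (178,183): print(ray('w2.png',328,209,z))
i=cv2.imread('pics/w2.png');cv2.imwrite('pics/w2c.png',cv2.resize(i[140:260,250:410],None,fx=5,fy=5,interpolation=2))"
```

```text
[ 512.29462172 -183.30981573  178.        ]
[ 512.65295254 -184.88397436  183.        ]
```

View pics/w2c.png

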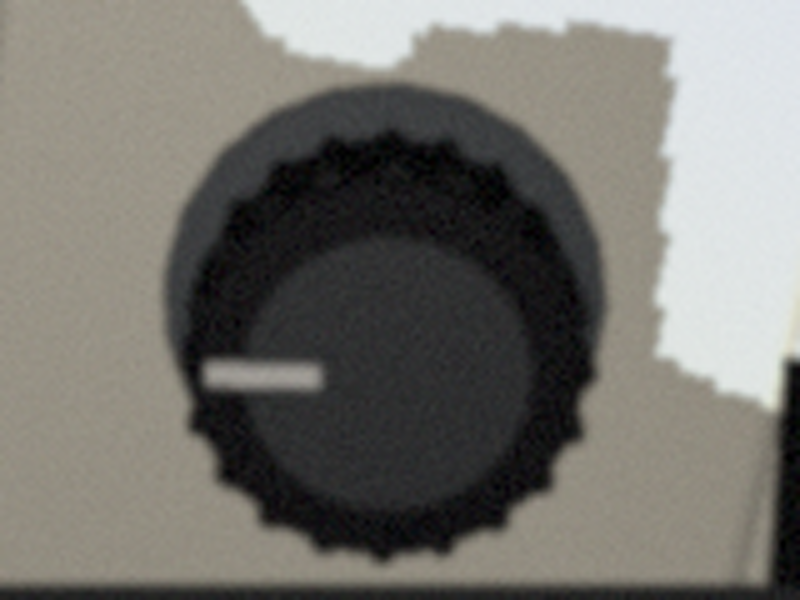

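```bash
python3 -m jog '{"translation":[[0.002,0,0.01],[0.002,-0.001,0.02],[0.002,-0.001,0.03],[0.002,-0.001,0.04],[0.002,-0.001,0.05],[0.002,-0.001,0.06],[0.002,-0.001,0.067],[0.002,-0.001,0.07],[0.002,-0.001,0.07],[0.002,-0.001,0.07]],"turn":[[0,0,0],[0,0,0],[0,0,0],[0,0,0],[0,0,0],[0,0,0],[0,0,0],[0,0,0],[0,0,0],[0,0,0]]}'
python3 -m jog '{"translation":[[0,0,0],[0,0,0],[0,0,0],[0,0,0],[0,0,0],[0,0,0],[0,0,0],[0,0,0],[0,0,0],[0,0,0]],"turn":[[0,0,0],[0,0,0],[0,0,0],[0,0,0],[0,0,0],[0,0,0],[0,0,0],[0,0,0],[0,0,0],[0,0,0]]}' 1 25
python3 -c "
from h import *
s=bot.sense();print(s);snap('side','s2.png');snap('wrist','w3.png')"
```

```text
clock: 4.3
position: [512.9, -183.4, 154.2]
orientation: [[-0.985, -0.174, 0.0], [-0.174, 0.985, -0.0], [-0.0, -0.0, -1.0]]
contact_force: [-0.6, 0.2, 0.1]
width: 91.1
clock: 5.3
position: [512.7, -183.3, 154.0]
orientation: [[-0.985, -0.174, -0.0], [-0.174, 0.985, -0.0], [0.0, -0.0, -1.0]]
contact_force: [-1.3, -0.6, 1.9]
width: 53.5
{'clock': 5.3, 'joint_pos': array([-2.21285866e+01,  1.26665332e+01,  1.19049241e+02, -4.06617837e-03,
        4.82868607e+01,  1.47872859e+02]), 'dq': array([ 0.05412014, -0.01316272, -0.04576767,  0.14782414,  0.1253343 ,
        0.01221269]), 'tau': array([ 3.25942989e-01, -5.57142448e+01, -3.71209073e+01,  9.42573510e-02,
       -3.77957476e-01,  5.24957242e-03]), 'position': array([ 512.70100973, -183.3469718 ,  153.97309922]), 'orientation': array([[-9.84803932e-01, -1.73669835e-01, -6.25478209e-05],
       [-1.73669833e-01,  9.84803934e-01, -3.17548586e-05],
       [ 6.71122012e-05, -2.04096400e-05, -9.99999998e-01]]), 'contact_force': array([-1.25675609, -0.55582437,  1.92919783]), 'torque': array([ 0.12989463,  0.35241493, -0.03610322]), 'width': 53.520189556358766}
```

View pics/s2.png

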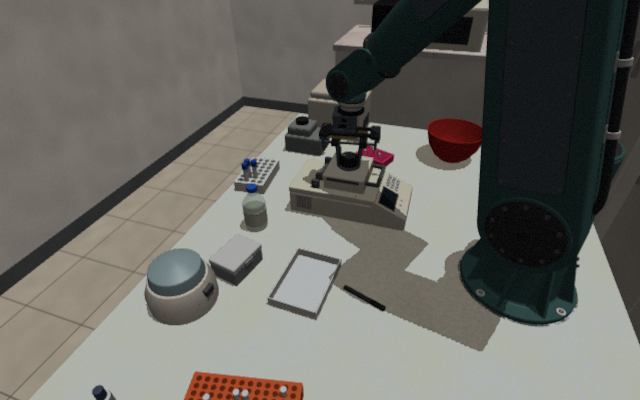

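```bash
for k in 1; do python3 -m jog '{"translation":[[0,0,0],[0,0,0],[0,0,0],[0,0,0],[0,0,0],[0,0,-0.0003],[0,0,-0.0004],[0,0,-0.0005],[0,0,-0.0006],[0,0,-0.0007]],"turn":[[0,0,-8.5],[0,0,-17],[0,0,-25.5],[0,0,-34],[0,0,-42.5],[0,0,-51],[0,0,-59.5],[0,0,-68],[0,0,-76.5],[0,0,-85]]}'; done
python3 -c "
from h import *
s=bot.sense();print(s['joint_pos'],s['torque']);snap('wrist','w4.png')"
```

```text
clock: 6.4
position: [513.1, -182.9, 154.7]
orientation: [[0.093, -0.996, 0.001], [-0.996, -0.093, 0.001], [-0.001, -0.001, -1.0]]
contact_force: [2.4, 6.1, 1.4]
width: 53.9
[-2.20969098e+01  1.26091878e+01  1.19025471e+02  7.88498747e-02
  4.83400326e+01  6.25275852e+01] [ 1.10336634 -0.30334969 -0.11513113]
```

View pics/w3.png

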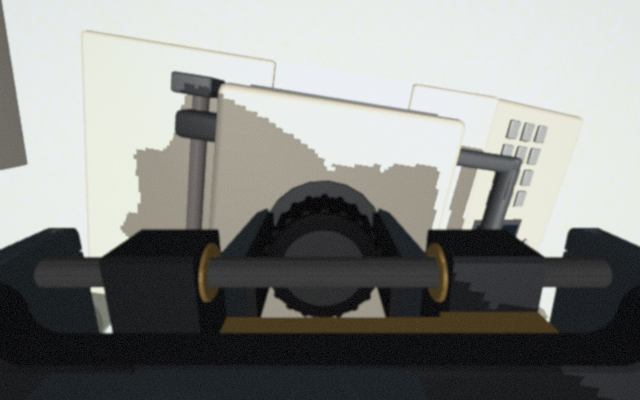

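View pics/w4.png

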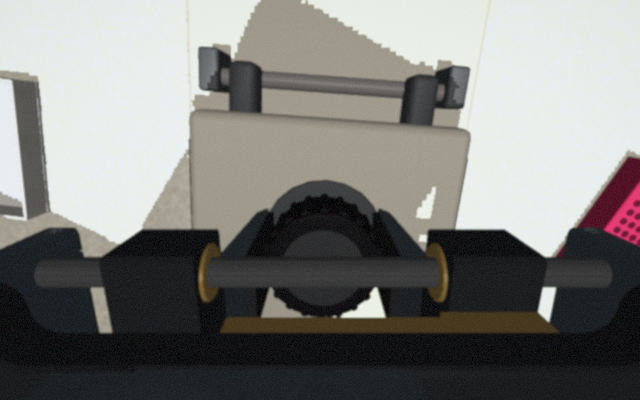

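```bash
python3 -m jog '{"translation":[[0,0,0],[0,0,0],[0,0,0],[0,0,0],[0,0,0],[0,0,-0.0003],[0,0,-0.0004],[0,0,-0.0005],[0,0,-0.0006],[0,0,-0.0007]],"turn":[[0,0,-8.5],[0,0,-17],[0,0,-25.5],[0,0,-34],[0,0,-42.5],[0,0,-51],[0,0,-59.5],[0,0,-68],[0,0,-76.5],[0,0,-85]]}'
python3 -m jog '{"translation":[[0,0,0],[0,0,0],[0,0,0],[0,0,0],[0,0,0],[0,0,-0.0003],[0,0,-0.0004],[0,0,-0.0005],[0,0,-0.0006],[0,0,-0.0007]],"turn":[[0,0,-8.5],[0,0,-17],[0,0,-25.5],[0,0,-34],[0,0,-42.5],[0,0,-51],[0,0,-59.5],[0,0,-68],[0,0,-76.5],[0,0,-85]]}'
python3 -m jog '{"translation":[[0,0,0],[0,0,0],[0,0,0],[0,0,0],[0,0,0],[0,0,-0.0003],[0,0,-0.0004],[0,0,-0.0005],[0,0,-0.0005],[0,0,-0.0005]],"turn":[[0,0,-8.5],[0,0,-17],[0,0,-25.5],[0,0,-34],[0,0,-42.5],[0,0,-51],[0,0,-57],[0,0,-60],[0,0,-60],[0,0,-60]]}'
python3 -c "
from h import *
s=bot.sense();print(s['joint_pos'],s['torque'])"
```

```text
clock: 7.45
position: [512.6, -182.5, 155.4]
orientation: [[1.0, 0.006, -0.0], [0.006, -1.0, 0.002], [-0.0, -0.002, -1.0]]
contact_force: [-1.3, 9.8, 5.7]
width: 53.7
clock: 8.45
position: [512.1, -182.8, 156.0]
orientation: [[0.081, 0.997, -0.001], [0.997, -0.081, 0.001], [0.001, -0.002, -1.0]]
contact_force: [-4.2, 4.4, 7.6]
width: 53.2
clock: 9.45
position: [512.4, -183.3, 156.5]
orientation: [[-0.818, 0.575, -0.001], [0.575, 0.818, 0.0], [0.001, -0.0, -1.0]]
contact_force: [-6.3, 0.7, 6.7]
width: 53.5
[-2.21307096e+01  1.24292664e+01  1.19007925e+02 -1.08824695e-02
  4.86149852e+01 -1.67042070e+02] [0.26580467 0.95073898 0.04023938]
```

```bash
python3 -m jog '{"translation":[[0,0,0],[0,0,0],[0,0,0],[0,0,0],[0,0,0],[0,0,0],[0,0,0],[0,0,0],[0,0,0],[0,0,0]],"turn":[[0,0,0],[0,0,0],[0,0,0],[0,0,0],[0,0,0],[0,0,0],[0,0,8.5],[0,0,17],[0,0,25.5],[0,0,34]]}' 0
python3 -m jog '{"translation":[[0,0,0],[0,0,0],[0,0,0],[0,0,0],[0,0,0],[0,0,0],[0,0,0],[0,0,0],[0,0,0],[0,0,0]],"turn":[[0,0,8.5],[0,0,17],[0,0,25.5],[0,0,34],[0,0,42.5],[0,0,51],[0,0,59.5],[0,0,68],[0,0,76.5],[0,0,85]]}'
python3 -m jog '{"translation":[[0,0,0],[0,0,0],[0,0,0],[0,0,0],[0,0,0],[0,0,0],[0,0,0],[0,0,0],[0,0,0],[0,0,0]],"turn":[[0,0,8.5],[0,0,17],[0,0,25.5],[0,0,34],[0,0,42.5],[0,0,51],[0,0,59.5],[0,0,68],[0,0,76.5],[0,0,85]]}'
python3 -m jog '{"translation":[[0,0,0],[0,0,0],[0,0,0],[0,0,0],[0,0,0],[0,0,0],[0,0,0],[0,0,0],[0,0,0],[0,0,0]],"turn":[[0,0,8.5],[0,0,17],[0,0,25.5],[0,0,34],[0,0,42.5],[0,0,51],[0,0,59.5],[0,0,68],[0,0,76.5],[0,0,85]]}'
python3 -c "
from h import *
s=bot.sense();print(s['joint_pos'],s['torque']); snap('wrist','w5.png')"
```

```text
clock: 10.45
position: [512.7, -183.3, 156.5]
orientation: [[-0.353, 0.936, 0.0], [0.936, 0.353, -0.0], [-0.0, 0.0, -1.0]]
contact_force: [0.1, -0.0, -0.1]
width: 91.2
clock: 11.45
position: [512.7, -183.3, 156.5]
orientation: [[0.902, 0.433, -0.0], [0.433, -0.902, 0.0], [-0.0, -0.0, -1.0]]
contact_force: [0.3, -0.5, -1.2]
width: 90.9
clock: 12.45
position: [512.7, -183.4, 156.5]
orientation: [[0.51, -0.86, 0.0], [-0.86, -0.51, -0.0], [0.0, -0.0, -1.0]]
contact_force: [-0.9, 0.4, -0.0]
width: 91.4
clock: 13.45
position: [512.7, -183.3, 156.5]
orientation: [[-0.813, -0.583, 0.0], [-0.583, 0.813, -0.0], [-0.0, -0.0, -1.0]]
contact_force: [-0.4, -0.2, 0.2]
width: 91.1
[-2.21278555e+01  1.24404899e+01  1.18993934e+02 -4.19624250e-04
  4.85635930e+01  1.22225684e+02] [ 0.14077463  0.08836335 -0.00185055]
```

View pics/w5.png

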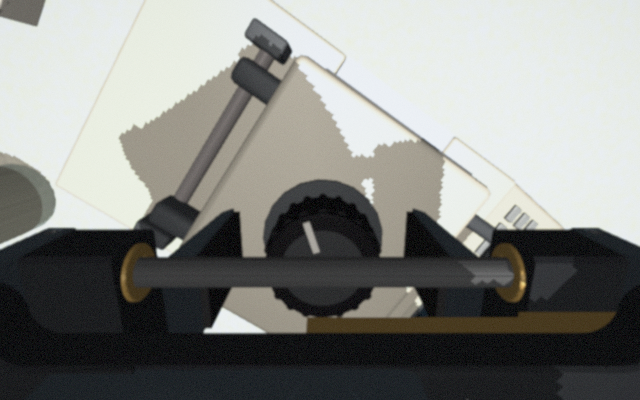

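```bash
python3 -m jog '{"translation":[[0,0,0],[0,0,0],[0,0,0],[0,0,0],[0,0,0],[0,0,0],[0,0,0],[0,0,0],[0,0,0],[0,0,0]],"turn":[[0,0,0],[0,0,0],[0,0,0],[0,0,0],[0,0,0],[0,0,0],[0,0,0],[0,0,0],[0,0,0],[0,0,0]]}' 1 25
python3 -m jog '{"translation":[[0,0,0],[0,0,0],[0,0,0],[0,0,0],[0,0,0],[0,0,-0.0003],[0,0,-0.0004],[0,0,-0.0005],[0,0,-0.0006],[0,0,-0.0007]],"turn":[[0,0,-8.5],[0,0,-17],[0,0,-25.5],[0,0,-34],[0,0,-42.5],[0,0,-51],[0,0,-59.5],[0,0,-68],[0,0,-76.5],[0,0,-85]]}'
python3 -m jog '{"translation":[[0,0,0],[0,0,0],[0,0,0],[0,0,0],[0,0,0],[0,0,-0.0003],[0,0,-0.0004],[0,0,-0.0005],[0,0,-0.0006],[0,0,-0.0007]],"turn":[[0,0,-8.5],[0,0,-17],[0,0,-25.5],[0,0,-34],[0,0,-42.5],[0,0,-51],[0,0,-59.5],[0,0,-68],[0,0,-76.5],[0,0,-85]]}'
python3 -m jog '{"translation":[[0,0,0],[0,0,0],[0,0,0],[0,0,0],[0,0,0],[0,0,-0.0003],[0,0,-0.0004],[0,0,-0.0005],[0,0,-0.0006],[0,0,-0.0007]],"turn":[[0,0,-8.5],[0,0,-17],[0,0,-25.5],[0,0,-34],[0,0,-42.5],[0,0,-51],[0,0,-59.5],[0,0,-68],[0,0,-76.5],[0,0,-85]]}'
python3 -m jog '{"translation":[[0,0,0],[0,0,0],[0,0,0],[0,0,0],[0,0,0],[0,0,-0.0003],[0,0,-0.0003],[0,0,-0.0003],[0,0,-0.0003],[0,0,-0.0003]],"turn":[[0,0,-8.5],[0,0,-17],[0,0,-25.5],[0,0,-34],[0,0,-34],[0,0,-34],[0,0,-34],[0,0,-34],[0,0,-34],[0,0,-34]]}'
python3 -c "
from h import *
s=bot.sense();print(s['joint_pos'],s['torque'])"
```

```text
clock: 14.5
position: [512.8, -183.3, 156.6]
orientation: [[-0.809, -0.588, 0.0], [-0.588, 0.809, 0.0], [-0.0, -0.0, -1.0]]
contact_force: [1.7, 3.5, -0.4]
width: 53.7
clock: 15.5
position: [512.9, -182.7, 157.2]
orientation: [[0.52, -0.854, 0.0], [-0.854, -0.52, 0.001], [-0.001, -0.001, -1.0]]
contact_force: [4.3, 9.7, -0.3]
width: 53.6
clock: 16.5
position: [512.4, -182.5, 157.9]
orientation: [[0.896, 0.443, -0.001], [0.443, -0.896, 0.001], [-0.0, -0.002, -1.0]]
contact_force: [0.4, 9.9, 4.5]
width: 53.3
clock: 17.5
position: [512.2, -183.1, 158.6]
orientation: [[-0.364, 0.931, -0.001], [0.931, 0.364, 0.001], [0.001, -0.001, -1.0]]
contact_force: [-3.1, 3.1, 5.0]
width: 53.4
clock: 18.5
position: [512.3, -183.2, 158.9]
orientation: [[-0.819, 0.574, -0.001], [0.574, 0.819, 0.0], [0.001, -0.0, -1.0]]
contact_force: [-5.5, 2.7, 5.1]
width: 53.6
[-2.21319490e+01  1.22215876e+01  1.18957038e+02 -5.68996762e-03
  4.88741315e+01 -1.67123865e+02] [0.70196095 0.95754998 0.02524779]
```

```bash
python3 -m jog '{"translation":[[0,0,0],[0,0,0],[0,0,0],[0,0,0],[0,0,0],[0,0,0],[0,0,0],[0,0,0],[0,0,0],[0,0,0]],"turn":[[0,0,0],[0,0,0],[0,0,0],[0,0,0],[0,0,0],[0,0,0],[0,0,8.5],[0,0,17],[0,0,25.5],[0,0,34]]}' 0
python3 -m jog '{"translation":[[0,0,0],[0,0,0],[0,0,0],[0,0,0],[0,0,0],[0,0,0],[0,0,0],[0,0,0],[0,0,0],[0,0,0]],"turn":[[0,0,8.5],[0,0,17],[0,0,25.5],[0,0,34],[0,0,42.5],[0,0,51],[0,0,59.5],[0,0,68],[0,0,76.5],[0,0,85]]}'
python3 -m jog '{"translation":[[0,0,0],[0,0,0],[0,0,0],[0,0,0],[0,0,0],[0,0,0],[0,0,0],[0,0,0],[0,0,0],[0,0,0]],"turn":[[0,0,8.5],[0,0,17],[0,0,25.5],[0,0,34],[0,0,42.5],[0,0,51],[0,0,59.5],[0,0,68],[0,0,76.5],[0,0,85]]}'
python3 -c "
from h import *
s=bot.sense();print(s['joint_pos'],s['torque']); snap('wrist','w6.png')"
python3 -m jog '{"translation":[[0,0,0],[0,0,0],[0,0,0],[0,0,0],[0,0,0],[0,0,0],[0,0,0],[0,0,0],[0,0,0],[0,0,0]],"turn":[[0,0,0],[0,0,0],[0,0,0],[0,0,0],[0,0,0],[0,0,0],[0,0,0],[0,0,0],[0,0,0],[0,0,0]]}' 1 25
python3 -m jog '{"translation":[[0,0,0],[0,0,0],[0,0,0],[0,0,0],[0,0,0],[0,0,0],[0,0,0],[0,0,0],[0,0,0],[0,0,-0.0004]],"turn":[[0,0,-5],[0,0,-10],[0,0,-15],[0,0,-20],[0,0,-25],[0,0,-30],[0,0,-35],[0,0,-40],[0,0,-45],[0,0,-50]]}'
python3 -c "
from h import *
s=bot.sense();print(s['joint_pos'],s['torque'])"
```

```text
clock: 19.5
position: [512.7, -183.3, 158.9]
orientation: [[-0.353, 0.936, 0.0], [0.936, 0.353, -0.0], [-0.0, 0.0, -1.0]]
contact_force: [-0.4, 0.8, 0.7]
width: 91.4
clock: 20.5
position: [512.7, -183.4, 158.9]
orientation: [[0.901, 0.433, 0.0], [0.433, -0.901, -0.0], [0.0, 0.0, -1.0]]
contact_force: [-0.9, -0.8, 0.6]
width: 91.2
clock: 21.5
position: [512.7, -183.3, 159.0]
orientation: [[0.51, -0.86, 0.0], [-0.86, -0.51, -0.0], [0.0, -0.0, -1.0]]
contact_force: [0.7, 0.6, 0.5]
width: 91.6
[-2.21280932e+01  1.22278901e+01  1.18939432e+02  1.12159733e-03
  4.88276920e+01  3.72216435e+01] [-0.00388744  0.06213447  0.01293133]
clock: 22.55
position: [512.5, -183.0, 158.9]
orientation: [[0.515, -0.857, -0.001], [-0.857, -0.515, 0.001], [-0.001, 0.0, -1.0]]
contact_force: [-1.9, 5.3, 3.1]
width: 53.4
clock: 23.55
position: [512.6, -183.1, 159.4]
orientation: [[0.988, -0.153, -0.0], [-0.153, -0.988, 0.0], [-0.0, -0.0, -1.0]]
contact_force: [-0.1, 3.0, -0.5]
width: 53.4
[-2.21189458e+01  1.21800142e+01  1.18939485e+02  2.63611589e-02
  4.89033772e+01 -1.33490655e+01] [ 0.63513737  0.01958555 -0.09727259]
```

Continue gently towards the stop.

```bash
for i in 1; do python3 -m jog '{"translation":[[0,0,0],[0,0,0],[0,0,0],[0,0,0],[0,0,0],[0,0,0],[0,0,0],[0,0,0],[0,0,0],[0,0,-0.0003]],"turn":[[0,0,-4],[0,0,-8],[0,0,-12],[0,0,-16],[0,0,-20],[0,0,-24],[0,0,-28],[0,0,-32],[0,0,-36],[0,0,-40]]}'
python3 -c "
from h import *
s=bot.sense();print(s['joint_pos'][5],s['torque'])"; 
python3 -m jog '{"translation":[[0,0,0],[0,0,0],[0,0,0],[0,0,0],[0,0,0],[0,0,0],[0,0,0],[0,0,0],[0,0,0],[0,0,-0.0003]],"turn":[[0,0,-4],[0,0,-8],[0,0,-12],[0,0,-16],[0,0,-20],[0,0,-24],[0,0,-28],[0,0,-32],[0,0,-36],[0,0,-40]]}'
python3 -c "
from h import *
s=bot.sense();print(s['joint_pos'][5],s['torque'])"; done
```

```text
clock: 24.55
position: [512.7, -183.0, 159.7]
orientation: [[0.856, 0.518, -0.0], [0.518, -0.856, 0.001], [0.0, -0.0, -1.0]]
contact_force: [-0.1, 3.9, 0.7]
width: 53.5
-53.30658491763924 [ 0.8414447  -0.10245442 -0.0651615 ]
clock: 25.55
position: [512.8, -183.0, 160.1]
orientation: [[0.323, 0.946, 0.0], [0.946, -0.323, 0.001], [0.001, -0.0, -1.0]]
contact_force: [1.6, 5.6, 0.6]
width: 53.6
-93.30783259118252 [ 1.12685434 -0.14096963 -0.05070525]
```

```bash
python3 -m jog '{"translation":[[0,0,0],[0,0,0],[0,0,0],[0,0,0],[0,0,0],[0,0,0],[0,0,0],[0,0,0],[0,0,0],[0,0,-0.0002]],"turn":[[0,0,-3],[0,0,-6],[0,0,-9],[0,0,-12],[0,0,-15],[0,0,-18],[0,0,-21],[0,0,-24],[0,0,-27],[0,0,-30]]}'
python3 -c "
from h import *
s=bot.sense();print(s['joint_pos'][5],s['torque'])"; 
python3 -m jog '{"translation":[[0,0,0],[0,0,0],[0,0,0],[0,0,0],[0,0,0],[0,0,0],[0,0,0],[0,0,0],[0,0,0],[0,0,-0.0002]],"turn":[[0,0,-2],[0,0,-4],[0,0,-6],[0,0,-8],[0,0,-10],[0,0,-12],[0,0,-14],[0,0,-16],[0,0,-18],[0,0,-20]]}'
python3 -c "
from h import *
s=bot.sense();print(s['joint_pos'][5],s['torque']);snap('wrist','w7.png')"
```

```text
clock: 26.55
position: [513.0, -182.8, 160.1]
orientation: [[-0.192, 0.981, 0.001], [0.981, 0.192, 0.001], [0.001, 0.001, -1.0]]
contact_force: [1.8, 5.1, -1.9]
width: 53.2
-123.21446386203954 [ 1.12864265 -0.25919899 -0.95130489]
clock: 27.55
position: [512.5, -183.0, 160.0]
orientation: [[-0.515, 0.857, -0.0], [0.857, 0.515, 0.001], [0.001, 0.0, -1.0]]
contact_force: [0.8, 3.7, -4.9]
width: 53.7
-143.17518468921267 [ 0.6804253  -0.20176055 -0.90834482]
```

View pics/w6.png

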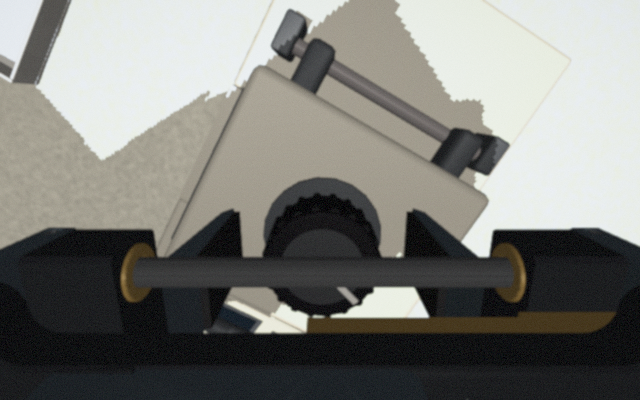

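View pics/w7.png

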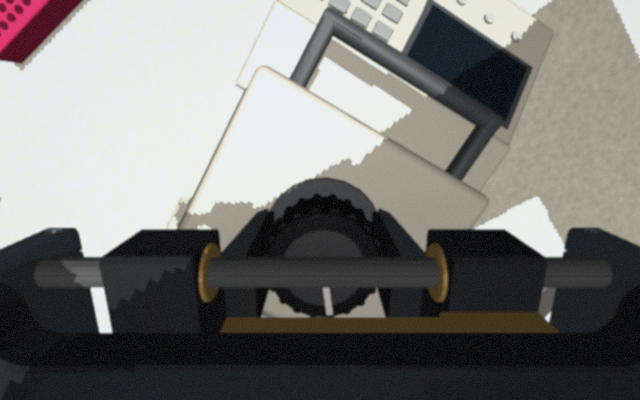

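```bash
python3 -m jog '{"translation":[[0,0,0],[0,0,0],[0,0,0],[0,0,0],[0,0,0],[0,0,0],[0,0,-0.01],[0,0,-0.03],[0,0,-0.05],[0,0,-0.07]],"turn":[[0,0,0],[0,0,0],[0,0,0],[0,0,0],[0,0,0],[0,0,0],[0,0,0],[0,0,0],[0,0,0],[0,0,0]]}' 0
python3 -m jog '{"translation":[[0,0,-0.02],[0,0,-0.03],[0,0,-0.03],[0,0,-0.03],[0,0,-0.03],[0,0,-0.03],[0,0,-0.03],[0,0,-0.03],[0,0,-0.03],[0,0,-0.03]],"turn":[[0,0,8.5],[0,0,17],[0,0,25.5],[0,0,34],[0,0,42.5],[0,0,51],[0,0,59.5],[0,0,68],[0,0,76.5],[0,0,85]]}'
python3 -m jog '{"translation":[[0,0,0],[0,0,0],[0,0,0],[0,0,0],[0,0,0],[0,0,0],[0,0,0],[0,0,0],[0,0,0],[0,0,0]],"turn":[[0,0,8.5],[0,0,17],[0,0,25.5],[0,0,34],[0,0,35],[0,0,35],[0,0,35],[0,0,35],[0,0,35],[0,0,35]]}' 0.4
python3 -c "
from h import *
s=bot.sense();print(s['joint_pos'],s['orientation']);snap('side','s8.png')
i=cv2.imread('pics/s8.png');cv2.imwrite('pics/s8c.png',cv2.resize(i[100:240,270:430],None,fx=4,fy=4,interpolation=2))"
```

```text
clock: 28.6
position: [512.8, -183.3, 231.8]
orientation: [[-0.515, 0.857, 0.0], [0.857, 0.515, -0.0], [-0.0, 0.0, -1.0]]
contact_force: [0.3, -0.1, -0.0]
width: 90.9
clock: 29.6
position: [512.8, -183.4, 261.1]
orientation: [[0.813, 0.583, 0.0], [0.583, -0.813, -0.0], [0.0, 0.0, -1.0]]
contact_force: [-0.3, -0.5, -0.1]
width: 90.8
clock: 30.6
position: [512.7, -183.3, 260.3]
orientation: [[1.0, 0.018, -0.0], [0.018, -1.0, 0.0], [-0.0, -0.0, -1.0]]
contact_force: [0.2, -0.1, -0.3]
width: 54.5
[-2.21282086e+01  4.37404740e+00  1.15675064e+02 -1.46764139e-04
  5.99585726e+01 -2.31687281e+01] [[ 9.99835072e-01  1.81607722e-02 -1.25060040e-04]
 [ 1.81607784e-02 -9.99835078e-01  4.84596274e-05]
 [-1.24159351e-04 -5.07228227e-05 -9.99999991e-01]]
```

View pics/s8c.png

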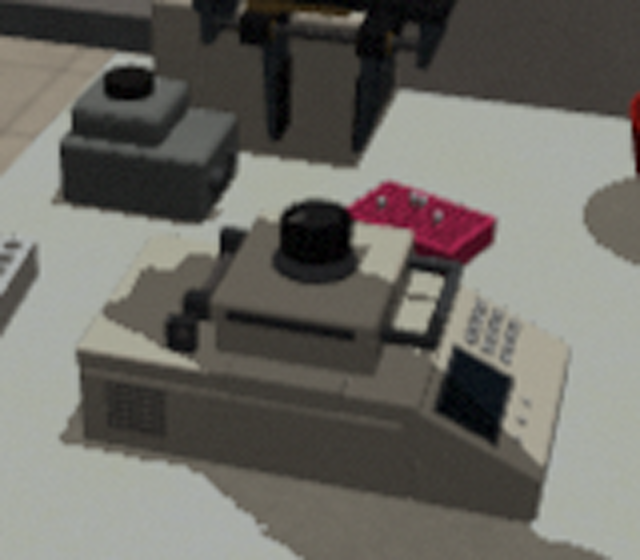

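```bash
python3 -m jog '{"translation":[[-0.01,0,0],[-0.025,0,0],[-0.04,0,0],[-0.055,0,0],[-0.07,0,0],[-0.085,0,0],[-0.1,0.001,0],[-0.103,0.001,0.02],[-0.103,0.001,0.05],[-0.103,0.001,0.07]],"turn":[[0,0,0],[0,0,0],[0,0,0],[0,0,0],[0,0,0],[0,0,0],[0,0,0],[0,0,0],[0,0,0],[0,0,0]]}' 0.65
python3 -c "
from h import *
s=bot.sense();print(s['joint_pos'],s['position'],s['width']);snap('side','s9.png');snap('wrist','w9.png');snap('scene','sc9.png')
i=cv2.imread('pics/s9.png');cv2.imwrite('pics/s9c.png',cv2.resize(i[90:230,270:430],None,fx=4,fy=4,interpolation=2))"
```

```text
clock: 31.65
position: [408.5, -186.1, 189.2]
orientation: [[1.0, 0.017, -0.0], [0.017, -1.0, 0.0], [-0.0, -0.0, -1.0]]
contact_force: [-0.0, -0.4, -0.1]
width: 32.1
[-2.74610287e+01  4.10956103e-01  1.28426722e+02 -2.08326113e-04
  5.11756535e+01 -2.84428856e+01] [ 408.54859675 -186.06602302  189.16085862] 32.07955303897399
```

View pics/s9c.png

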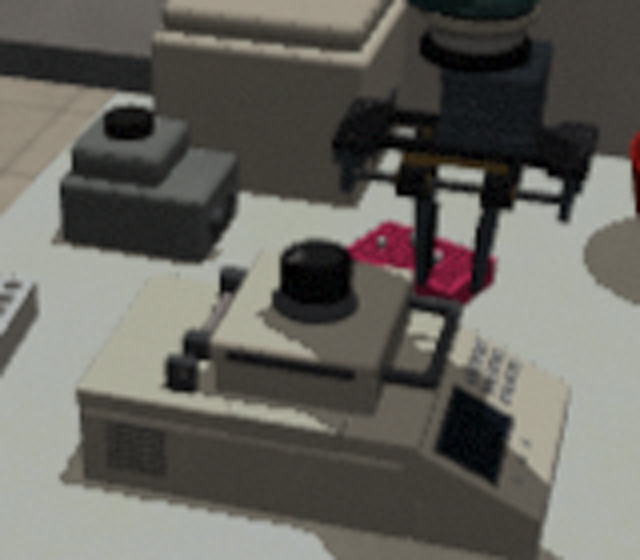

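View pics/w9.png

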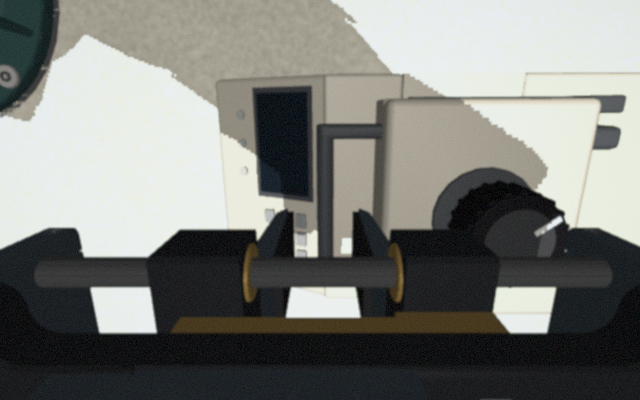

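```bash
python3 -m jog '{"translation":[[0.001,0,0.008],[0.001,0,0.016],[0.001,0,0.024],[0.001,0,0.032],[0.001,0,0.04],[0.001,0,0.048],[0.001,0,0.056],[0.001,0,0.064],[0.001,0,0.071],[0.001,0,0.071]],"turn":[[0,0,0],[0,0,0],[0,0,0],[0,0,0],[0,0,0],[0,0,0],[0,0,0],[0,0,0],[0,0,0],[0,0,0]]}' 
python3 -m jog '{"translation":[[0,0,0],[0,0,0],[0,0,0],[0,0,0],[0,0,0],[0,0,0],[0,0,0],[0,0,0],[0,0,0],[0,0,0]],"turn":[[0,0,0],[0,0,0],[0,0,0],[0,0,0],[0,0,0],[0,0,0],[0,0,0],[0,0,0],[0,0,0],[0,0,0]]}' 1 25
python3 -c "
from h import *
s=bot.sense();print(s['joint_pos'],s['position'],s['width']);snap('side','s10.png')
i=cv2.imread('pics/s10.png');cv2.imwrite('pics/s10c.png',cv2.resize(i[90:230,270:430],None,fx=4,fy=4,interpolation=2))
print([ (a,(-189*np.cos(np.radians(a))+14*np.sin(np.radians(a))+189).round(), (189*np.sin(np.radians(a))+14*np.cos(np.radians(a))-14).round()) for a in range(0,111,10)])"
```

```text
clock: 32.8
position: [410.2, -185.9, 118.3]
orientation: [[1.0, 0.018, -0.001], [0.018, -1.0, 0.001], [-0.001, -0.001, -1.0]]
contact_force: [-0.9, 0.3, 0.0]
width: 32.3
clock: 33.8
position: [408.7, -186.0, 119.3]
orientation: [[1.0, 0.018, -0.004], [0.018, -1.0, 0.0], [-0.004, -0.001, -1.0]]
contact_force: [-17.2, -5.5, 12.2]
width: 11.3
[-27.38564223   7.84945414 130.02778986  -0.13417824  42.35601033
 -28.34598066] [ 408.73370612 -185.97428433  119.2935124 ] 11.31192246777162
[(0, np.float64(0.0), np.float64(0.0)), (10, np.float64(5.0), np.float64(33.0)), (20, np.float64(16.0), np.float64(64.0)), (30, np.float64(32.0), np.float64(93.0)), (40, np.float64(53.0), np.float64(118.0)), (50, np.float64(78.0), np.float64(140.0)), (60, np.float64(107.0), np.float64(157.0)), (70, np.float64(138.0), np.float64(168.0)), (80, np.float64(170.0), np.float64(175.0)), (90, np.float64(203.0), np.float64(175.0)), (100, np.float64(236.0), np.float64(170.0)), (110, np.float64(267.0), np.float64(159.0))]
```

View pics/s10c.png

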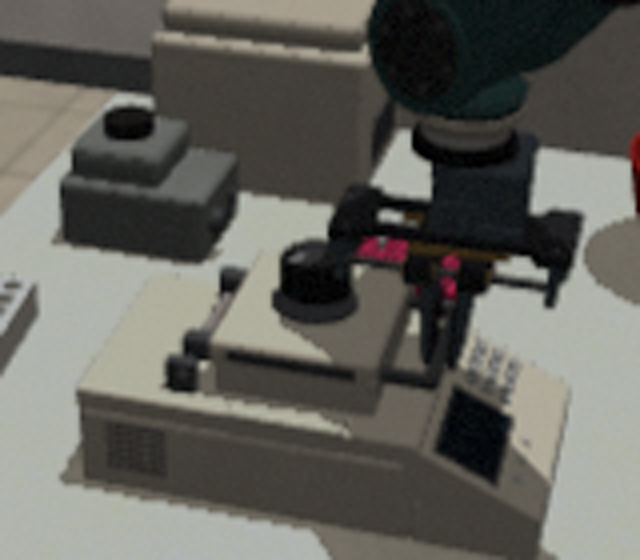

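```bash
python3 -m jog '{"translation":[[-0.002,0,-0.001],[-0.002,0,-0.001],[-0.002,0,-0.001],[-0.002,0,-0.001],[-0.002,0,-0.001],[-0.002,0,-0.001],[-0.002,0,-0.001],[-0.002,0,-0.001],[-0.002,0,-0.001],[-0.002,0,-0.001]],"turn":[[0,0,0],[0,0,0],[0,0,0],[0,0,0],[0,0,0],[0,0,0],[0,0,0],[0,0,0],[0,0,0],[0,0,0]]}' 
python3 -m jog '{"translation":[[0,0,-0.002],[0,0,-0.005],[0,0,-0.01],[0.001,0,-0.015],[0.002,0,-0.02],[0.003,0,-0.025],[0.004,0,-0.029],[0.005,0,-0.033],[0.005,0,-0.033],[0.005,0,-0.033]],"turn":[[0,0,0],[0,0,0],[0,0,0],[0,0,0],[0,0,0],[0,0,0],[0,0,0],[0,0,0],[0,0,0],[0,0,0]]}' 
python3 -c "
from h import *
s=bot.sense();print(s['joint_pos'],s['position'],s['width']);snap('side','s11.png')
i=cv2.imread('pics/s11.png');cv2.imwrite('pics/s11c.png',cv2.resize(i[90:230,270:430],None,fx=4,fy=4,interpolation=2))"
```

```text
clock: 34.85
position: [408.7, -186.1, 120.3]
orientation: [[1.0, 0.017, -0.0], [0.017, -1.0, 0.0], [-0.0, -0.0, -1.0]]
contact_force: [1.6, 2.4, -4.2]
width: 11.2
clock: 35.85
position: [414.2, -186.2, 153.6]
orientation: [[1.0, 0.017, 0.001], [0.017, -1.0, -0.0], [0.001, 0.0, -1.0]]
contact_force: [5.8, 2.9, -4.7]
width: 11.4
[-2.71528251e+01  4.44764092e+00  1.28935506e+02  1.22737021e-02
  4.65424916e+01 -2.81573087e+01] [ 414.19654578 -186.20433522  153.58793553] 11.43090206796749
```

View pics/s11c.png

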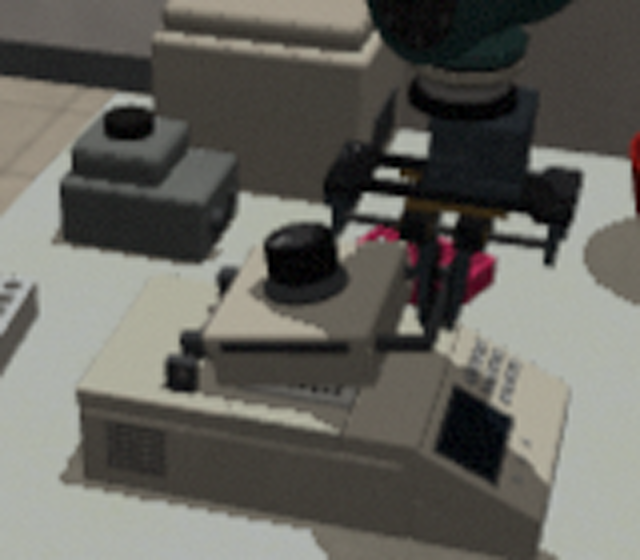

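```bash
python3 -c "
import numpy as np
f=lambda a:np.array([-189*np.cos(a)+14*np.sin(a),189*np.sin(a)+14*np.cos(a)])
for s,r in((10,range(13,41,3)),(40,range(43,71,3)),(70,range(73,101,3))):
  print(s,[(a,*(f(np.radians(a))-f(np.radians(s))).round().astype(int)) for a in r])"
```

```text
10 [(13, np.int64(3), np.int64(10)), (16, np.int64(6), np.int64(19)), (19, np.int64(10), np.int64(28)), (22, np.int64(14), np.int64(37)), (25, np.int64(18), np.int64(46)), (28, np.int64(23), np.int64(54)), (31, np.int64(29), np.int64(63)), (34, np.int64(35), np.int64(71)), (37, np.int64(41), np.int64(78)), (40, np.int64(48), np.int64(86))]
40 [(43, np.int64(7), np.int64(7)), (46, np.int64(15), np.int64(13)), (49, np.int64(22), np.int64(20)), (52, np.int64(30), np.int64(25)), (55, np.int64(39), np.int64(31)), (58, np.int64(48), np.int64(35)), (61, np.int64(56), np.int64(40)), (64, np.int64(66), np.int64(44)), (67, np.int64(75), np.int64(47)), (70, np.int64(84), np.int64(50))]
70 [(73, np.int64(10), np.int64(2)), (76, np.int64(19), np.int64(4)), (79, np.int64(29), np.int64(6)), (82, np.int64(39), np.int64(7)), (85, np.int64(49), np.int64(7)), (88, np.int64(59), np.int64(7)), (91, np.int64(69), np.int64(6)), (94, np.int64(79), np.int64(5)), (97, np.int64(88), np.int64(3)), (100, np.int64(98), np.int64(1))]
```

```bash
python3 -m jog '{"translation":[[0.003,0,-0.01],[0.006,0,-0.019],[0.01,0,-0.028],[0.014,0,-0.037],[0.018,0,-0.046],[0.023,0,-0.054],[0.029,0,-0.063],[0.035,0,-0.071],[0.041,0,-0.078],[0.048,0,-0.086]],"turn":[[0,0,0],[0,0,0],[0,0,0],[0,0,0],[0,0,0],[0,0,0],[0,0,0],[0,0,0],[0,0,0],[0,0,0]]}' 
python3 -m jog '{"translation":[[0.007,0,-0.007],[0.015,0,-0.013],[0.022,0,-0.02],[0.03,0,-0.025],[0.039,0,-0.031],[0.048,0,-0.035],[0.056,0,-0.04],[0.066,0,-0.044],[0.075,0,-0.047],[0.084,0,-0.05]],"turn":[[0,0,0],[0,0,0],[0,0,0],[0,0,0],[0,0,0],[0,0,0],[0,0,0],[0,0,0],[0,0,0],[0,0,0]]}' 
python3 -c "
from h import *
s=bot.sense();print(s['joint_pos'],s['position'],s['width']);snap('side','s12.png')
i=cv2.imread('pics/s12.png');cv2.imwrite('pics/s12c.png',cv2.resize(i[60:230,270:430],None,fx=3.5,fy=3.5,interpolation=2))"
```

```text
clock: 36.9
position: [460.8, -185.1, 239.9]
orientation: [[1.0, 0.018, -0.004], [0.018, -1.0, 0.0], [-0.004, -0.0, -1.0]]
contact_force: [-11.1, 0.2, 5.2]
width: 12.0
clock: 37.9
position: [546.6, -183.6, 290.3]
orientation: [[1.0, 0.018, 0.0], [0.018, -1.0, -0.0], [0.0, 0.0, -1.0]]
contact_force: [-3.9, -0.3, 5.2]
width: 11.7
[-2.08916323e+01  5.67020794e+00  1.10902432e+02  6.98287743e-03
  6.34063224e+01 -2.19016111e+01] [ 546.55218983 -183.64556499  290.27233277] 11.677347263843602
```

View pics/s12c.png

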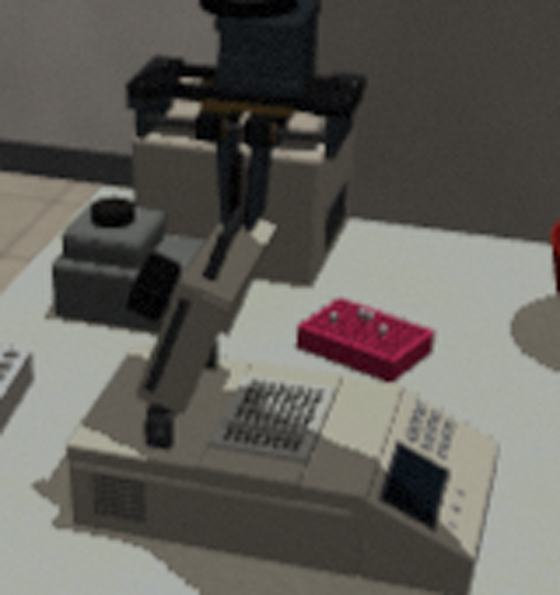

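```bash
python3 -m jog '{"translation":[[0.01,0,-0.002],[0.019,0,-0.004],[0.029,0,-0.006],[0.039,0,-0.007],[0.049,0,-0.007],[0.059,0,-0.007],[0.069,0,-0.006],[0.079,0,-0.005],[0.088,0,-0.003],[0.098,0,-0.001]],"turn":[[0,0,0],[0,0,0],[0,0,0],[0,0,0],[0,0,0],[0,0,0],[0,0,0],[0,0,0],[0,0,0],[0,0,0]]}' 
python3 -m jog '{"translation":[[0.006,0,0.002],[0.013,0,0.004],[0.019,0,0.006],[0.022,0,0.007],[0.022,0,0.007],[0.022,0,0.007],[0.022,0,0.007],[0.022,0,0.007],[0.022,0,0.007],[0.022,0,0.007]],"turn":[[0,0,0],[0,0,0],[0,0,0],[0,0,0],[0,0,0],[0,0,0],[0,0,0],[0,0,0],[0,0,0],[0,0,0]]}' 
python3 -c "
from h import *
s=bot.sense();print(s['joint_pos'],s['position'],s['width']);snap('side','s13.png')
i=cv2.imread('pics/s13.png');cv2.imwrite('pics/s13c.png',cv2.resize(i[60:230,270:430],None,fx=3.5,fy=3.5,interpolation=2))"
```

```text
clock: 38.95
position: [644.4, -182.0, 290.0]
orientation: [[1.0, 0.017, -0.0], [0.017, -1.0, 0.0], [-0.0, -0.0, -1.0]]
contact_force: [-0.8, 1.0, 0.0]
width: 11.3
clock: 39.95
position: [665.4, -181.7, 283.1]
orientation: [[1.0, 0.017, -0.001], [0.017, -1.0, 0.0], [-0.001, -0.0, -1.0]]
contact_force: [-2.0, 0.3, -4.6]
width: 11.5
[-1.72045605e+01  1.68884572e+01  9.81708201e+01 -1.02844140e-02
  6.49761575e+01 -1.81967518e+01] [ 665.39913651 -181.68784321  283.09492386] 11.49993343939762
```

View pics/s13c.png

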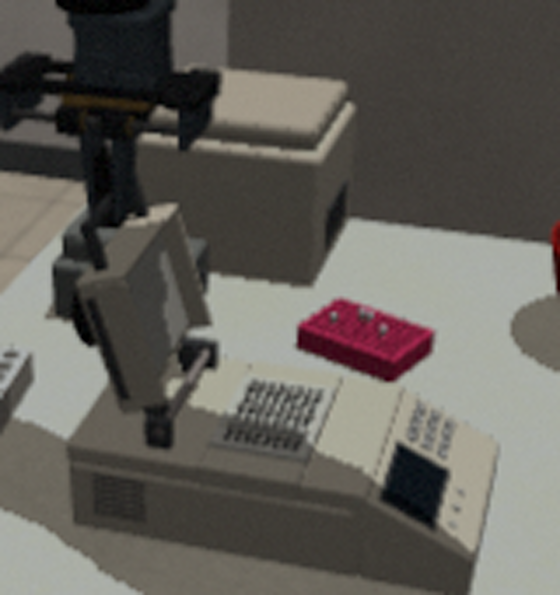

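```bash
python3 -m jog '{"translation":[[0,0,0],[0,0,0],[0,0,0],[0,0,0],[0,0,0],[0,0,-0.02],[0,0,-0.04],[0,0,-0.06],[0,0,-0.08],[0,0,-0.08]],"turn":[[0,0,0],[0,0,0],[0,0,0],[0,0,0],[0,0,0],[0,0,0],[0,0,0],[0,0,0],[0,0,0],[0,0,0]]}' 0.6
python3 -m jog '{"translation":[[-0.01,0.01,0],[-0.03,0.02,0],[-0.05,0.03,0],[-0.07,0.04,0],[-0.09,0.05,0],[-0.11,0.06,0],[-0.13,0.07,0],[-0.15,0.073,0],[-0.16,0.073,0],[-0.16,0.073,0.02]],"turn":[[0,0,0],[0,0,0],[0,0,0],[0,0,0],[0,0,0],[0,0,0],[0,0,0],[0,0,0],[0,0,0],[0,0,0]]}' 
python3 -m jog '{"translation":[[0,0,0.02],[0,0,0.04],[0,0,0.06],[0,0,0.08],[0,0,0.08],[0,0,0.08],[0,0,0.08],[0,0,0.08],[0,0,0.08],[0,0,0.08]],"turn":[[0,0,0],[0,0,0],[0,0,0],[0,0,0],[0,0,0],[0,0,0],[0,0,0],[0,0,0],[0,0,0],[0,0,0]]}' 
python3 -c "
from h import *
s=bot.sense();print(s['joint_pos'],s['position'],s['width']);snap('side','s14.png');snap('wrist','w14.png');snap('scene','sc14.png')
i=cv2.imread('pics/s14.png');cv2.imwrite('pics/s14c.png',cv2.resize(i[60:230,270:430],None,fx=3.5,fy=3.5,interpolation=2))"
```

```text
clock: 41.0
position: [666.7, -182.0, 366.4]
orientation: [[1.0, 0.017, 0.004], [0.017, -1.0, -0.001], [0.004, 0.001, -1.0]]
contact_force: [0.6, -0.2, 1.1]
width: 36.4
clock: 42.0
position: [506.6, -258.3, 345.4]
orientation: [[1.0, 0.017, 0.003], [0.017, -1.0, -0.002], [0.003, 0.002, -1.0]]
contact_force: [0.3, -0.5, -0.2]
width: 36.8
clock: 43.0
position: [507.1, -257.5, 263.8]
orientation: [[1.0, 0.017, 0.001], [0.017, -1.0, -0.0], [0.001, 0.0, -1.0]]
contact_force: [0.2, -0.2, 0.1]
width: 36.1
[-2.92669195e+01  6.51774699e+00  1.12915357e+02  3.34002468e-04
  6.05310001e+01 -3.02693370e+01] [ 507.14953556 -257.50317503  263.76087557] 36.10320896694052
```

View pics/s14c.png

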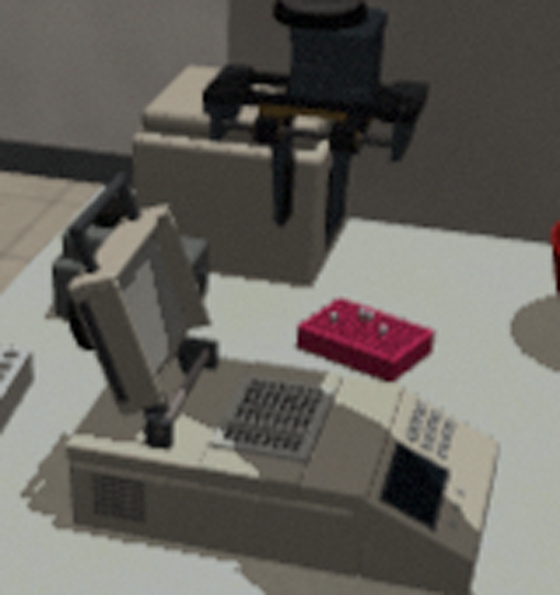

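View pics/w14.png

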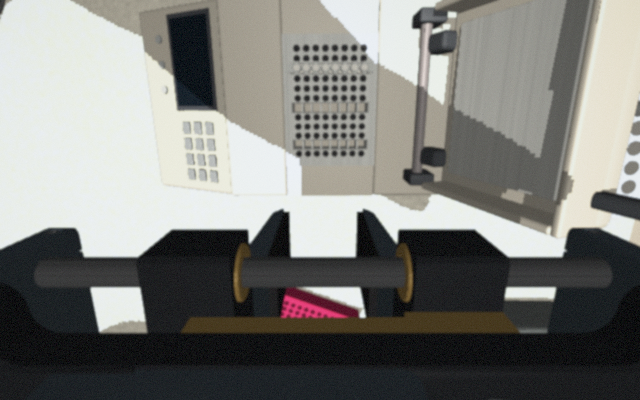

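View pics/sc14.png

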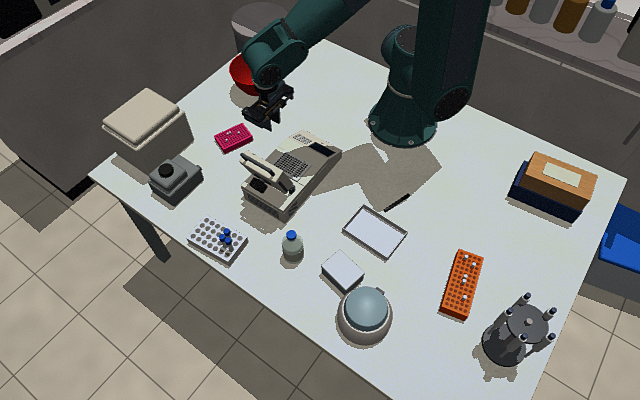

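```bash
python3 -c "
from h import *
i=cv2.imread('pics/w14.png');cv2.imwrite('pics/w14c.png',cv2.resize(i[25:175,270:390],None,fx=5,fy=4,interpolation=2))"
```

```text
(no output)
```

View pics/w14c.png

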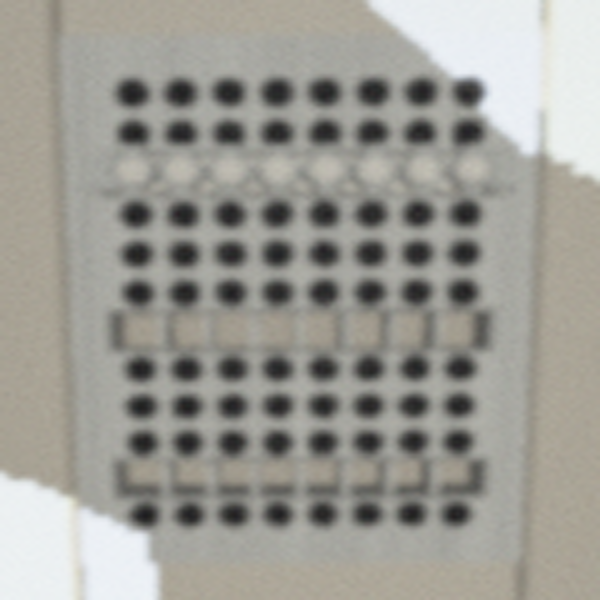

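```bash
python3 -c "
from h import *
i=cv2.imread('pics/s14.png');cv2.imwrite('pics/s14d.png',cv2.resize(i[160:195,328:370],None,fx=16,fy=14,interpolation=2))
for n,u,v in(('top',298,170),('mid',301,329),('bot',301,478)):
  for z in (104,114): print(n,z,ray('w14.png',270+u/5,25+v/4,z).round(1))
for n,u,v in(('tl',62,38),('tr',545,30),('bl',80,560),('br',525,560)): print(n,ray('w14.png',270+u/5,25+v/4,104).round(1))
for v in (93,514): print([ray('w14.png',270+u/5,25+v/4,104).round(1) for u in ((132,470) if v<200 else (145,457))])
"
```

```text
top 104 [ 512.1 -150.5  104. ]
top 114 [ 511.9 -151.5  114. ]
mid 104 [ 513.5 -187.   104. ]
mid 114 [ 513.2 -186.9  114. ]
bot 104 [ 514.3 -223.2  104. ]
bot 114 [ 514.  -222.1  114. ]
tl [ 467.7 -122.5  104. ]
tr [ 557.1 -119.3  104. ]
bl [ 469.6 -244.9  104. ]
br [ 560.6 -243.3  104. ]
[array([ 480.6, -134.1,  104. ]), array([ 543.9, -133. ,  104. ])]
[array([ 482.9, -232.8,  104. ]), array([ 546.1, -231.8,  104. ])]
```

View pics/s14d.png

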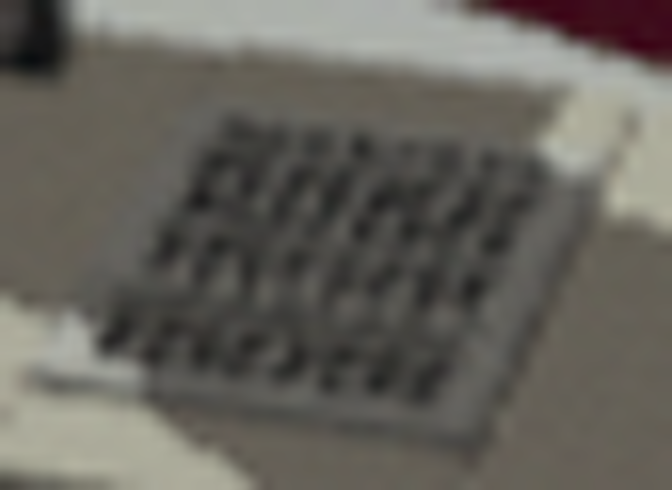

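```bash
python3 -m jog '{"translation":[[0.002,-0.01,0],[0.004,-0.02,0],[0.006,-0.03,0],[0.007,-0.035,0],[0.007,-0.035,0],[0.007,-0.035,0],[0.007,-0.035,0],[0.007,-0.035,0],[0.007,-0.035,0],[0.007,-0.035,0]],"turn":[[0,0,-8.5],[0,0,-17],[0,0,-25.5],[0,0,-34],[0,0,-42.5],[0,0,-51],[0,0,-59.5],[0,0,-68],[0,0,-76.5],[0,0,-85]]}' 0.736 12
python3 -m jog '{"translation":[[0,0,0],[0,0,0.01],[0,0,0.025],[0,0,0.04],[0,0,0.055],[0,0,0.07],[0,0,0.08],[0,0,0.08],[0,0,0.08],[0,0,0.08]],"turn":[[0,0,-5],[0,0,-5],[0,0,-5],[0,0,-5],[0,0,-5],[0,0,-5],[0,0,-5],[0,0,-5],[0,0,-5],[0,0,-5]]}'
python3 -c "
from h import *
s=bot.sense();print(s['joint_pos'],s['position'],s['orientation']);snap('wrist','w15.png')"
```

```text
clock: 44.15
position: [513.4, -222.3, 263.3]
orientation: [[0.064, 0.998, -0.0], [0.998, -0.064, 0.0], [0.0, -0.0, -1.0]]
contact_force: [0.2, -0.6, 0.1]
width: 24.2
clock: 45.15
position: [513.8, -222.5, 184.0]
orientation: [[-0.017, 1.0, 0.001], [1.0, 0.017, -0.0], [-0.0, 0.001, -1.0]]
contact_force: [0.5, -0.4, 0.3]
width: 23.9
[-2.58002859e+01  1.14631750e+01  1.16632943e+02  9.41062611e-04
  5.18454753e+01 -1.16798170e+02] [ 513.82563991 -222.512542    183.97452492] [[-1.74051369e-02  9.99848093e-01  9.23389371e-04]
 [ 9.99848419e-01  1.74055416e-02 -4.32044066e-04]
 [-4.48050527e-04  9.15729616e-04 -9.99999480e-01]]
```

View pics/w15.png

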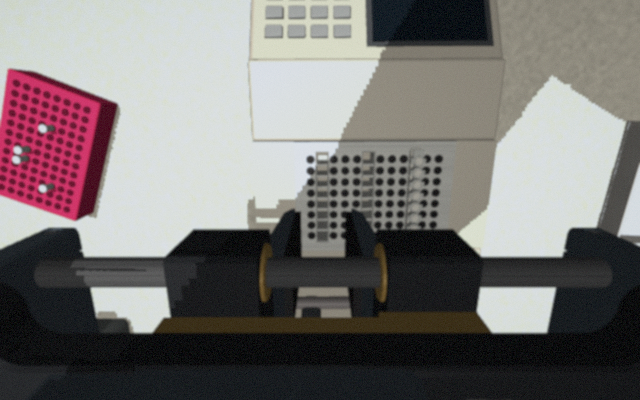

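```bash
python3 -m jog '{"translation":[[0,0,0.01],[0,0,0.02],[0,0,0.03],[0,0,0.04],[0,0,0.05],[0,0,0.06],[0,0,0.068],[0,0,0.074],[0,0,0.078],[0,0,0.078]],"turn":[[0,0,0],[0,0,0],[0,0,0],[0,0,0],[0,0,0],[0,0,0],[0,0,0],[0,0,0],[0,0,0],[0,0,0]]}'
python3 -m jog '{"translation":[[0,0,0],[0,0,0],[0,0,0],[0,0,0],[0,0,0],[0,0,0],[0,0,0],[0,0,0],[0,0,0],[0,0,0]],"turn":[[0,0,0],[0,0,0],[0,0,0],[0,0,0],[0,0,0],[0,0,0],[0,0,0],[0,0,0],[0,0,0],[0,0,0]]}' 1 12
python3 -c "
from h import *
s=bot.sense();print(s['joint_pos'],s['position'],s['width']);snap('wrist','w16.png')"
```

```text
clock: 46.2
position: [513.2, -222.2, 104.9]
orientation: [[-0.017, 1.0, -0.0], [1.0, 0.017, 0.0], [0.0, -0.0, -1.0]]
contact_force: [0.4, 0.4, -0.7]
width: 24.2
clock: 47.2
position: [513.4, -222.3, 105.3]
orientation: [[-0.017, 1.0, -0.0], [1.0, 0.017, 0.0], [0.0, -0.0, -1.0]]
contact_force: [0.4, 0.5, 0.4]
width: -0.0
[-2.58007668e+01  1.83691437e+01  1.18164863e+02  1.26602600e-03
  4.34728402e+01 -1.16799962e+02] [ 513.36001452 -222.29197537  105.29217714] -0.017042439797304142
```

View pics/w16.png

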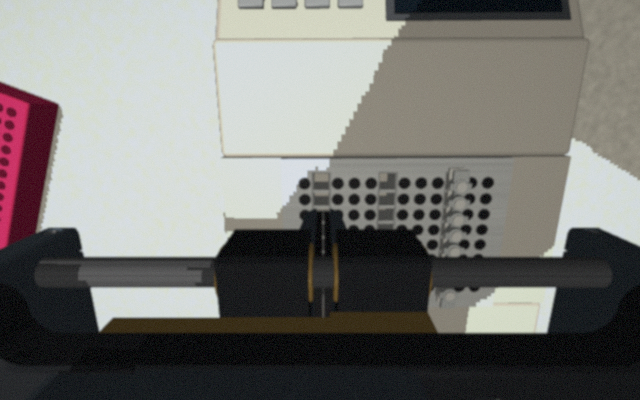

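```bash
python3 -m jog '{"translation":[[0,0,0],[0,0,0],[0,0,-0.01],[0,0,-0.02],[0,0,-0.03],[0.01,0,-0.035],[0.02,0,-0.035],[0.025,0,-0.035],[0.03,0,-0.035],[0.03,0,-0.035]],"turn":[[0,0,0],[0,0,0],[0,0,0],[0,0,0],[0,0,0],[0,0,0],[0,0,0],[0,0,0],[0,0,0],[0,0,0]]}' 0.736
python3 -c "
from h import *
s=bot.sense();print(s['position'],s['width']);snap('wrist','w17.png')
i=cv2.imread('pics/w17.png');cv2.imwrite('pics/w17c.png',cv2.resize(i[140:300,250:450],None,fx=4,fy=3.7,interpolation=2))"
```

```text
clock: 48.25
position: [512.6, -191.5, 140.0]
orientation: [[-0.018, 1.0, -0.001], [1.0, 0.018, 0.0], [0.0, -0.001, -1.0]]
contact_force: [0.1, -0.5, -0.2]
width: 24.1
[ 512.63633901 -191.53183292  139.96964768] 24.07470230951764
```

View pics/w17c.png

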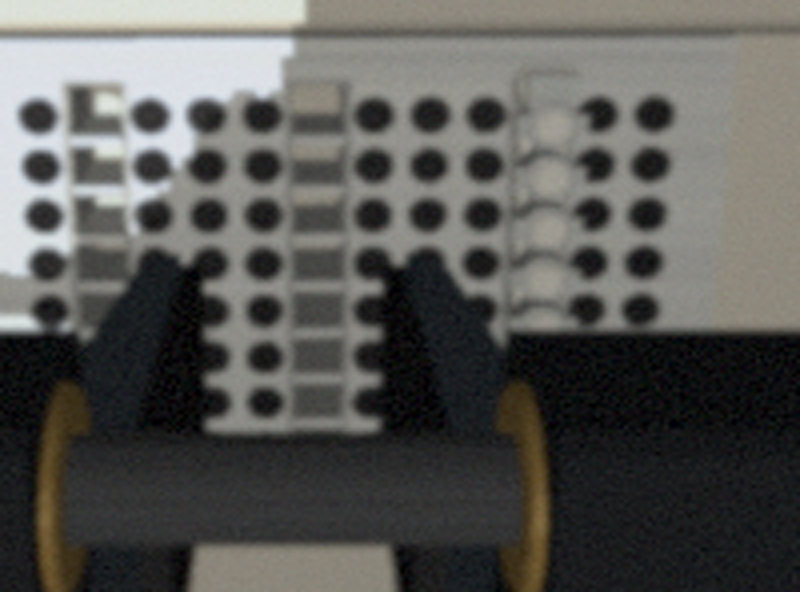

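```bash
python3 -m jog '{"translation":[[0.01,0,0],[0.02,0,0],[0.03,0,0],[0.04,0,0],[0.04,0,0],[0.04,0,0],[0.04,0,0],[0.04,0,0],[0.04,0,0],[0.04,0,0]],"turn":[[0,0,0],[0,0,0],[0,0,0],[0,0,0],[0,0,0],[0,0,0],[0,0,0],[0,0,0],[0,0,0],[0,0,0]]}' 0.55
python3 -c "
from h import *
s=bot.sense();print(s['position'],s['width']);snap('wrist','w18.png')
i=cv2.imread('pics/w18.png');cv2.imwrite('pics/w18c.png',cv2.resize(i[140:300,220:420],None,fx=4,fy=3.7,interpolation=2))"
```

```text
clock: 49.3
position: [512.1, -152.5, 140.3]
orientation: [[-0.017, 1.0, -0.0], [1.0, 0.017, 0.0], [0.0, -0.0, -1.0]]
contact_force: [0.2, -0.6, -0.2]
width: 41.2
[ 512.13843074 -152.49955358  140.30829741] 41.20562257677286
```

View pics/w18c.png

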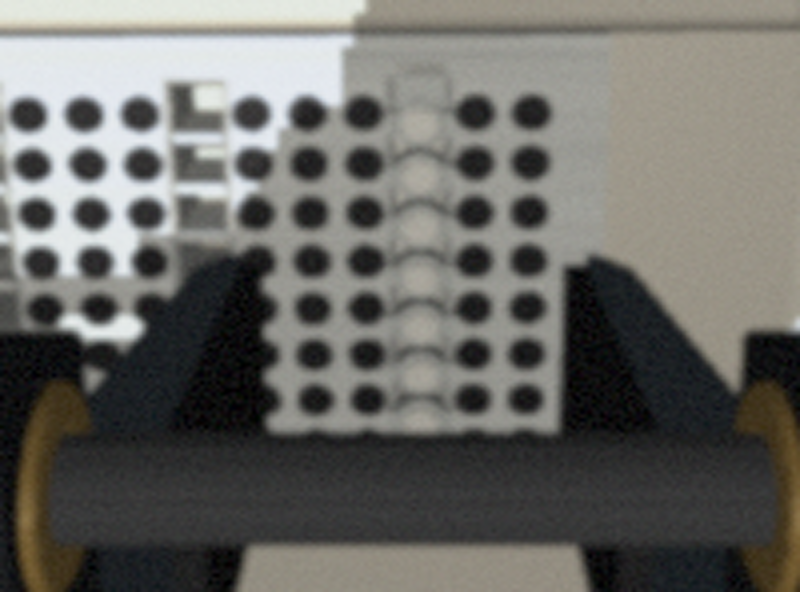

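```bash
python3 -m jog '{"translation":[[0,0,0.008],[0,0,0.016],[0,0,0.024],[0,0,0.03],[0,0,0.034],[0,0,0.035],[0,0,0.035],[0,0,0.035],[0,0,0.035],[0,0,0.035]],"turn":[[0,0,0],[0,0,0],[0,0,0],[0,0,0],[0,0,0],[0,0,0],[0,0,0],[0,0,0],[0,0,0],[0,0,0]]}'
python3 -m jog '{"translation":[[0,0,0],[0,0,0],[0,0,0],[0,0,0],[0,0,0],[0,0,0],[0,0,0],[0,0,0],[0,0,0],[0,0,0]],"turn":[[0,0,0],[0,0,0],[0,0,0],[0,0,0],[0,0,0],[0,0,0],[0,0,0],[0,0,0],[0,0,0],[0,0,0]]}' 1 15
python3 -m jog '{"translation":[[0,0,-0.004],[0,0,-0.008],[0,0,-0.012],[0,0,-0.016],[0,0,-0.02],[0,0,-0.03],[0,0,-0.04],[0,0,-0.05],[0,0,-0.06],[0,0,-0.06]],"turn":[[0,0,0],[0,0,0],[0,0,0],[0,0,0],[0,0,0],[0,0,0],[0,0,0],[0,0,0],[0,0,0],[0,0,0]]}'
python3 -c "
from h import *
s=bot.sense();print(s['joint_pos'],s['position'],s['width']);snap('wrist','w19.png');snap('side','s19.png');snap('scene','sc19.png')
i=cv2.imread('pics/s19.png');cv2.imwrite('pics/s19c.png',cv2.resize(i[60:230,270:430],None,fx=3.5,fy=3.5,interpolation=2))"
```

```text
clock: 50.35
position: [512.3, -152.4, 105.6]
orientation: [[-0.017, 1.0, 0.0], [1.0, 0.017, -0.0], [-0.0, 0.0, -1.0]]
contact_force: [-0.3, -0.6, 0.8]
width: 40.9
clock: 51.35
position: [512.2, -152.3, 105.4]
orientation: [[-0.017, 1.0, 0.0], [1.0, 0.017, -0.0], [-0.0, 0.0, -1.0]]
contact_force: [-0.9, 0.5, 0.6]
width: 10.7
clock: 52.35
position: [513.0, -152.6, 167.0]
orientation: [[-0.017, 1.0, 0.002], [1.0, 0.017, -0.001], [-0.001, 0.002, -1.0]]
contact_force: [-0.2, -0.6, -1.0]
width: 10.9
[-1.90633930e+01  1.06406791e+01  1.19855268e+02  1.08710576e-03
  4.93704702e+01 -1.10065271e+02] [ 512.9715022  -152.60928245  167.01554502] 10.857947977128129
```

View pics/w19.png

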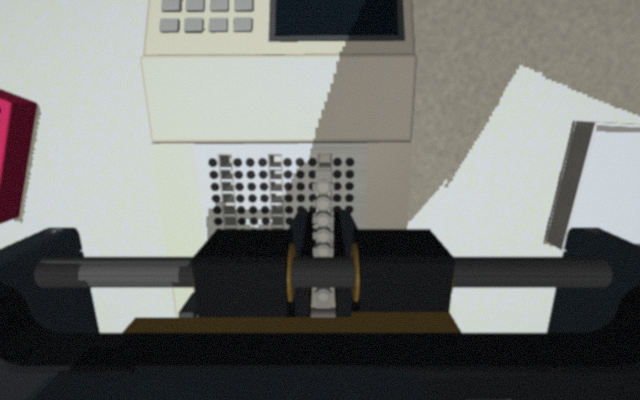

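View pics/s19c.png

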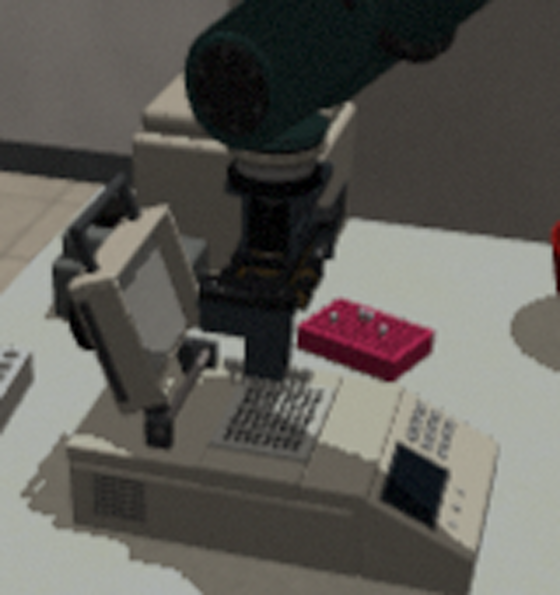

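View pics/sc19.png

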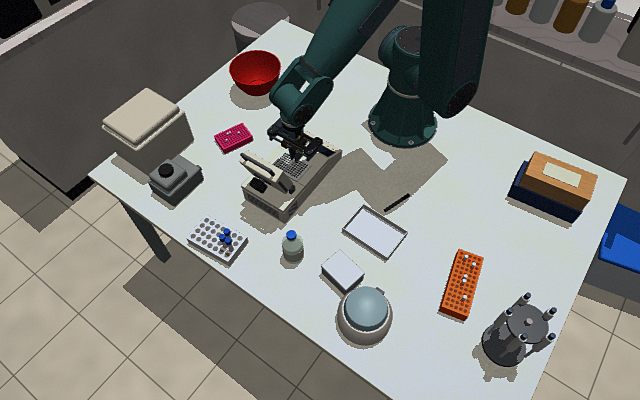

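```bash
python3 -m jog '{"translation":[[0.015,0.001,0],[0.045,0.003,0],[0.085,0.005,0],[0.125,0.008,0],[0.165,0.01,0],[0.205,0.012,0],[0.245,0.015,0],[0.285,0.017,0],[0.325,0.019,0],[0.35,0.02,0]],"turn":[[0,0,0],[0,0,0],[0,0,0],[0,0,0],[0,0,0],[0,0,0],[0,0,0],[0,0,0],[0,0,0],[0,0,0]]}'
python3 -c "
from h import *
s=bot.sense();print(s['joint_pos'],s['position'],s['width']);snap('wrist','w20.png');snap('side','s20.png')
i=cv2.imread('pics/s20.png');cv2.imwrite('pics/s20c.png',cv2.resize(i[150:330,200:400],None,fx=3.5,fy=3.2,interpolation=2))"
```

```text
clock: 53.5
position: [525.2, 201.0, 164.9]
orientation: [[-0.019, 1.0, -0.001], [1.0, 0.019, 0.0], [0.0, -0.001, -1.0]]
contact_force: [0.3, -0.3, 0.2]
width: 10.9
[ 1.85656671e+01  1.32878356e+01  1.16791911e+02  1.86376004e-02
  4.99544609e+01 -7.25251057e+01] [525.17600333 201.04069669 164.89175526] 10.890617904965277
```

View pics/w20.png

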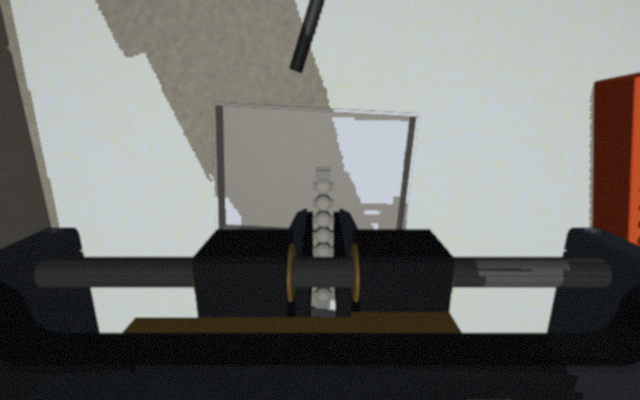

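View pics/s20c.png

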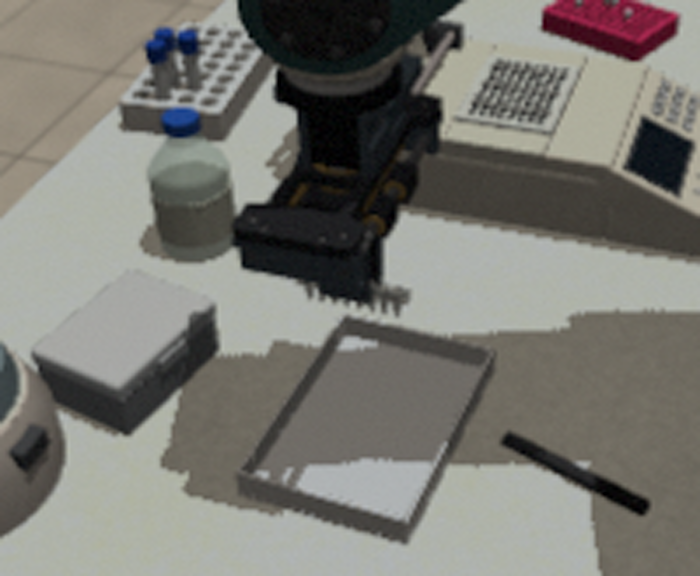

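```bash
python3 -c "
from h import *
for p in ((217,104),(415,117),(224,226),(403,230),): print(ray('w20.png',*p,28).round(1))
c=lambda u,v:ray('s20.png',200+u/3.5,150+v/3.2,28).round(1)
for p in((347,318),(495,353),(405,530),(240,475)): print(c(*p))"
```

```text
[454.  103.9  28. ]
[462.2 284.8  28. ]
[571.9 103.3  28. ]
[572.9 282.7  28. ]
[575.2 102.2  28. ]
[450.3 105.7  28. ]
[457.3 296.8  28. ]
[583.6 286.2  28. ]
```

```bash
python3 -m jog '{"translation":[[-0.003,-0.002,0.015],[-0.003,-0.002,0.03],[-0.003,-0.002,0.05],[-0.003,-0.002,0.07],[-0.003,-0.002,0.09],[-0.003,-0.002,0.11],[-0.003,-0.002,0.125],[-0.003,-0.002,0.135],[-0.003,-0.002,0.14],[-0.003,-0.002,0.142]],"turn":[[0,0,0],[0,0,0],[0,0,0],[0,0,0],[0,0,0],[0,0,0],[0,0,0],[0,0,0],[0,0,0],[0,0,0]]}'
python3 -c "
from h import *
s=bot.sense();print(s['position'],s['width'],s['contact_force']);snap('side','s21.png')
i=cv2.imread('pics/s21.png');cv2.imwrite('pics/s21c.png',cv2.resize(i[190:330,240:380],None,fx=4.5,fy=4.2,interpolation=2))"
```

```text
clock: 54.6
position: [524.1, 194.7, 23.0]
orientation: [[-0.017, 1.0, -0.0], [1.0, 0.017, -0.0], [-0.0, -0.0, -1.0]]
contact_force: [0.6, 0.0, -0.1]
width: 11.2
[524.07131961 194.70872654  22.96872233] 11.18849774964393 [ 0.60144777  0.01359296 -0.08236623]
```

View pics/s21c.png

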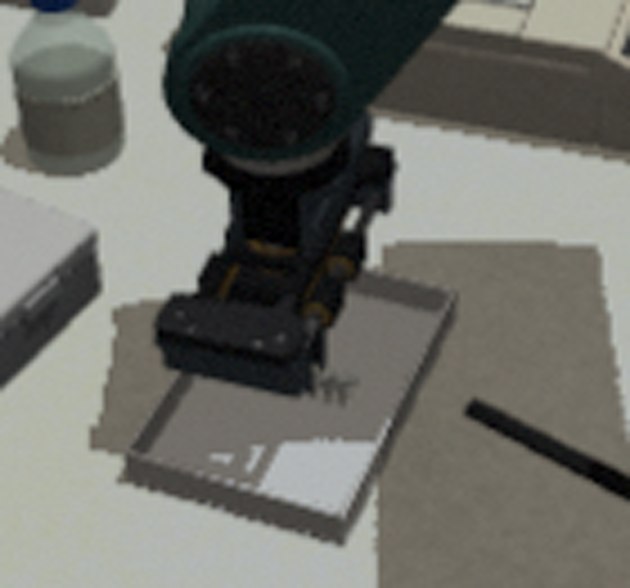

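Inside. Release to a moderate opening, then lift.

```bash
python3 -m jog '{"translation":[[0,0,0],[0,0,0],[0,0,0],[0,0,0],[0,0,0],[0,0,-0.01],[0,0,-0.03],[0,0,-0.05],[0,0,-0.08],[0,0,-0.11]],"turn":[[0,0,0],[0,0,0],[0,0,0],[0,0,0],[0,0,0],[0,0,0],[0,0,0],[0,0,0],[0,0,0],[0,0,0]]}' 0.4
python3 -m jog '{"translation":[[-0.03,0,-0.02],[-0.07,0,-0.04],[-0.11,0,-0.06],[-0.15,0,-0.08],[-0.18,0,-0.1],[-0.2,0,-0.12],[-0.2,0,-0.12],[-0.2,0,-0.12],[-0.2,0,-0.12],[-0.2,0,-0.12]],"turn":[[0,0,0],[0,0,0],[0,0,0],[0,0,0],[0,0,0],[0,0,0],[0,0,0],[0,0,0],[0,0,0],[0,0,0]]}'
python3 -c "
from h import *
s=bot.sense();print(s['position'],s['width'],s['contact_force']);snap('side','s22.png');snap('scene','sc22.png')
i=cv2.imread('pics/s22.png');cv2.imwrite('pics/s22c.png',cv2.resize(i[60:330,240:440],None,fx=3,fy=2.2,interpolation=2))
i=cv2.imread('pics/sc22.png');cv2.imwrite('pics/sc22c.png',cv2.resize(i[130:300,220:440],None,fx=3.5,fy=3.5,interpolation=2))"
```

```text
clock: 55.65
position: [523.8, 194.8, 134.9]
orientation: [[-0.017, 1.0, -0.0], [1.0, 0.017, -0.0], [-0.0, -0.0, -1.0]]
contact_force: [0.2, 0.5, 0.1]
width: 54.9
clock: 56.65
position: [527.1, -4.2, 252.5]
orientation: [[-0.018, 1.0, -0.001], [1.0, 0.018, 0.0], [0.0, -0.001, -1.0]]
contact_force: [0.7, 0.1, -0.1]
width: 54.7
[527.09890207  -4.194493   252.45745772] 54.73805220565094 [ 0.67320442  0.08992847 -0.07718541]
```

View pics/s22c.png

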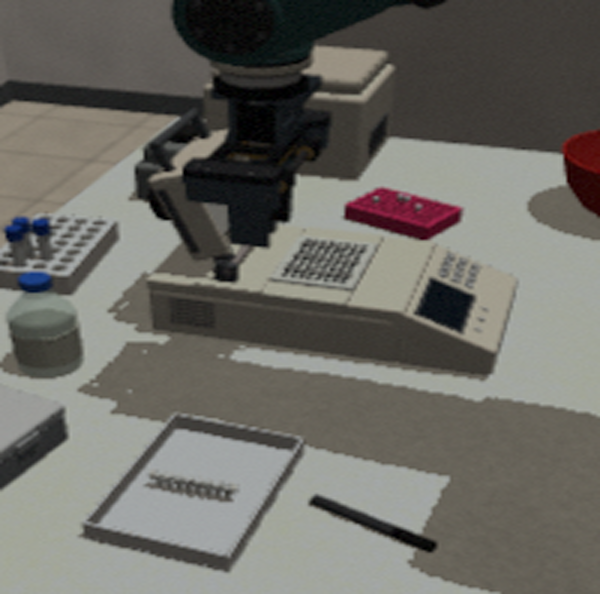

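View pics/sc22c.png

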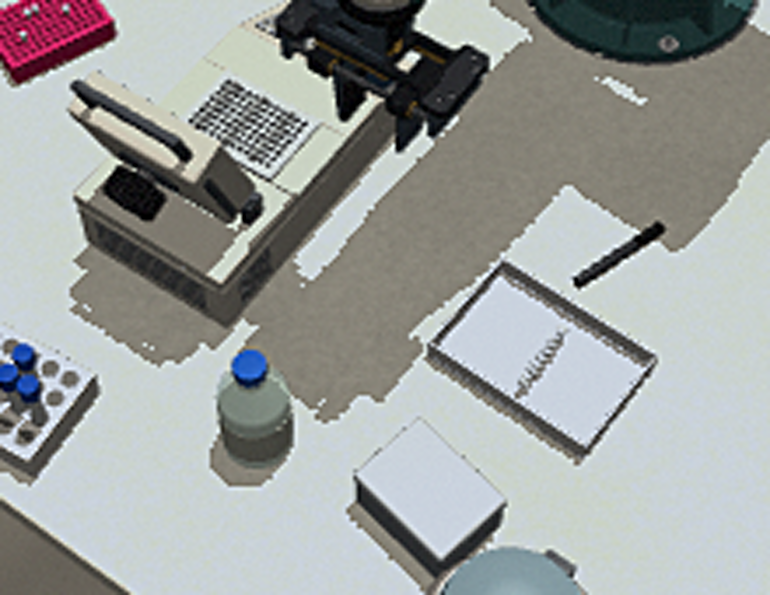

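```bash
python3 -m jog '{"translation":[[0,0,-0.04],[0,0,-0.08],[-0.01,0,-0.12],[-0.03,0.01,-0.128],[-0.06,0.03,-0.128],[-0.09,0.05,-0.128],[-0.12,0.07,-0.128],[-0.14,0.09,-0.128],[-0.15,0.105,-0.128],[-0.155,0.11,-0.128]],"turn":[[0,0,8.5],[0,0,17],[0,0,25.5],[0,0,34],[0,0,42.5],[0,0,51],[0,0,59.5],[0,0,68],[0,0,76.5],[0,0,85]]}' 0.6
python3 -c "
from h import *
s=bot.sense();print(s['joint_pos'],s['position'],s['orientation']);snap('wrist','w23.png')"
```

```text
clock: 57.75
position: [641.4, -158.7, 380.3]
orientation: [[0.995, 0.098, -0.001], [0.098, -0.995, 0.0], [-0.001, -0.0, -1.0]]
contact_force: [-0.5, 0.5, 0.0]
width: 36.6
[-1.59209128e+01  9.78383370e+00  9.67812788e+01  7.57654042e-04
  7.35038945e+01 -2.15561602e+01] [ 641.37096445 -158.71949248  380.27076476] [[ 9.95166906e-01  9.81911225e-02 -1.15472201e-03]
 [ 9.81915758e-02 -9.95167472e-01  3.42571960e-04]
 [-1.11550426e-03 -4.54300252e-04 -9.99999275e-01]]
```

View pics/w23.png

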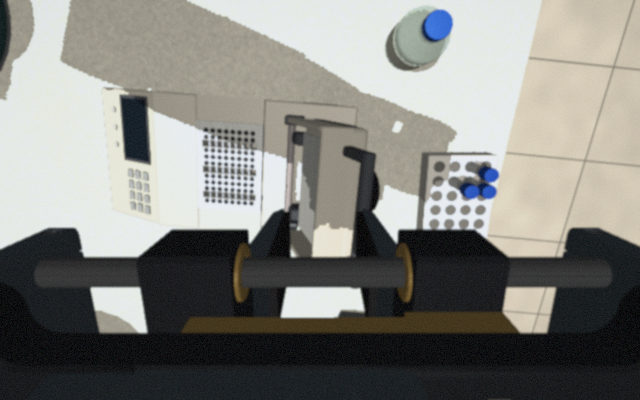

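```bash
python3 -m jog '{"translation":[[0.008,0.007,0],[0.016,0.014,0],[0.024,0.021,0],[0.0325,0.028,0],[0.0325,0.028,0.015],[0.0325,0.028,0.03],[0.0325,0.028,0.045],[0.0325,0.028,0.06],[0.0325,0.028,0.06],[0.0325,0.028,0.06]],"turn":[[0,0,4.6],[0,0,4.6],[0,0,4.6],[0,0,4.6],[0,0,4.6],[0,0,4.6],[0,0,4.6],[0,0,4.6],[0,0,4.6],[0,0,4.6]]}'
python3 -c "
from h import *
s=bot.sense();print(s['joint_pos'],s['position']);snap('wrist','w24.png');snap('side','s24.png')
i=cv2.imread('pics/s24.png');cv2.imwrite('pics/s24c.png',cv2.resize(i[60:230,240:400],None,fx=4,fy=3.5,interpolation=2))"
```

```text
clock: 58.8
position: [675.4, -182.5, 321.1]
orientation: [[1.0, 0.025, -0.001], [0.025, -1.0, 0.0], [-0.001, -0.0, -1.0]]
contact_force: [0.3, -0.2, 0.6]
width: 36.5
[-1.70247328e+01  1.59870098e+01  9.52937753e+01 -5.36790739e-04
  6.87498338e+01 -1.84362694e+01] [ 675.43241042 -182.45388691  321.07961663]
```

View pics/w24.png

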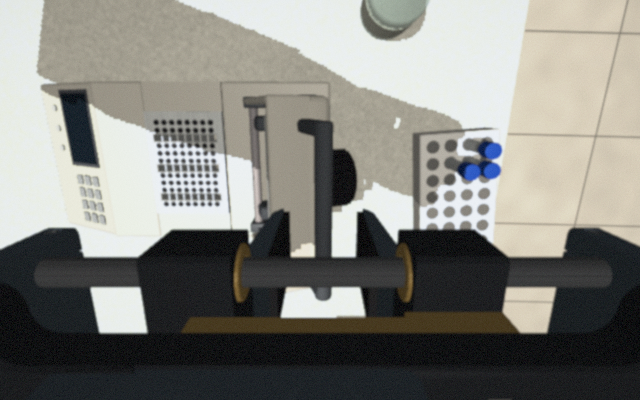

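View pics/s24c.png

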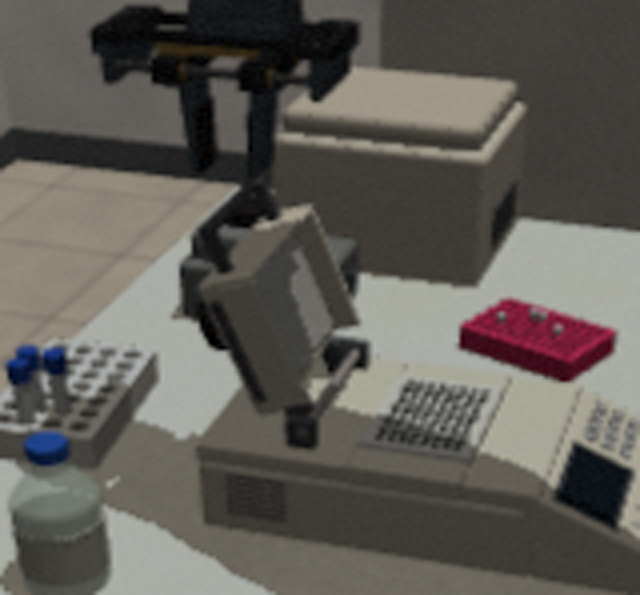

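```bash
python3 -m jog '{"translation":[[0,0,0.006],[0,0,0.012],[0,0,0.018],[0,0,0.024],[0,0,0.03],[0,0,0.036],[0,0,0.041],[0,0,0.043],[0,0,0.043],[0,0,0.043]],"turn":[[0,0,0],[0,0,0],[0,0,0],[0,0,0],[0,0,0],[0,0,0],[0,0,0],[0,0,0],[0,0,0],[0,0,0]]}'
python3 -m jog '{"translation":[[0,0,0],[0,0,0],[0,0,0],[0,0,0],[0,0,0],[0,0,0],[0,0,0],[0,0,0],[0,0,0],[0,0,0]],"turn":[[0,0,0],[0,0,0],[0,0,0],[0,0,0],[0,0,0],[0,0,0],[0,0,0],[0,0,0],[0,0,0],[0,0,0]]}' 1 25
python3 -c "
import numpy as np
f=lambda a:np.array([-189*np.cos(a)+14*np.sin(a),189*np.sin(a)+14*np.cos(a)])
for s,e in ((110,85),(85,60),(60,35),(35,10),(10,0)):
  print(s,[tuple((f(np.radians(a))-f(np.radians(s))).round(1).tolist()) for a in np.linspace(s,e,11)[1:]])"
```

```text
clock: 59.9
position: [675.7, -182.6, 278.5]
orientation: [[1.0, 0.024, 0.0], [0.024, -1.0, -0.0], [0.0, 0.0, -1.0]]
contact_force: [-0.2, -0.1, 0.0]
width: 36.5
clock: 60.9
position: [675.5, -182.6, 278.5]
orientation: [[1.0, 0.024, -0.0], [0.024, -1.0, -0.0], [-0.0, 0.0, -1.0]]
contact_force: [-3.8, 0.3, 3.5]
width: 11.6
110 [(-7.6, 3.2), (-15.4, 6.1), (-23.2, 8.7), (-31.2, 10.9), (-39.2, 12.7), (-47.4, 14.2), (-55.6, 15.4), (-63.8, 16.2), (-72.1, 16.6), (-80.3, 16.7)]
85 [(-8.3, -0.3), (-16.5, -0.9), (-24.7, -2.0), (-32.9, -3.3), (-41.0, -5.0), (-49.0, -7.1), (-56.9, -9.5), (-64.7, -12.3), (-72.3, -15.4), (-79.8, -18.8)]
60 [(-7.4, -3.8), (-14.6, -7.8), (-21.6, -12.2), (-28.4, -16.9), (-35.0, -21.9), (-41.4, -27.1), (-47.5, -32.7), (-53.4, -38.5), (-59.0, -44.5), (-64.4, -50.8)]
35 [(-5.1, -6.5), (-9.9, -13.2), (-14.4, -20.2), (-18.6, -27.3), (-22.5, -34.6), (-26.0, -42.1), (-29.3, -49.7), (-32.1, -57.4), (-34.7, -65.3), (-36.9, -73.3)]
10 [(-0.8, -3.2), (-1.5, -6.4), (-2.2, -9.7), (-2.8, -12.9), (-3.4, -16.2), (-3.9, -19.5), (-4.3, -22.7), (-4.7, -26.0), (-5.0, -29.3), (-5.3, -32.6)]
```

```bash
python3 -m jog '{"translation":[[-0.0076,0,-0.0032],[-0.0154,0,-0.0061],[-0.0232,0,-0.0087],[-0.0312,0,-0.0109],[-0.0392,0,-0.0127],[-0.0474,0,-0.0142],[-0.0556,0,-0.0154],[-0.0638,0,-0.0162],[-0.0721,0,-0.0166],[-0.0803,0,-0.0167]],"turn":[[0,0,0],[0,0,0],[0,0,0],[0,0,0],[0,0,0],[0,0,0],[0,0,0],[0,0,0],[0,0,0],[0,0,0]]}'
python3 -m jog '{"translation":[[-0.0083,0,0.0003],[-0.0165,0,0.0009],[-0.0247,0,0.002],[-0.0329,0,0.0033],[-0.041,0,0.005],[-0.049,0,0.0071],[-0.0569,0,0.0095],[-0.0647,0,0.0123],[-0.0723,0,0.0154],[-0.0798,0,0.0188]],"turn":[[0,0,0],[0,0,0],[0,0,0],[0,0,0],[0,0,0],[0,0,0],[0,0,0],[0,0,0],[0,0,0],[0,0,0]]}'
python3 -c "
from h import *
s=bot.sense();print(s['joint_pos'],s['position']);snap('side','s25.png')
i=cv2.imread('pics/s25.png');cv2.imwrite('pics/s25c.png',cv2.resize(i[60:330,240:440],None,fx=3,fy=2.2,interpolation=2))"
```

```text
clock: 61.9
position: [594.4, -184.4, 294.9]
orientation: [[1.0, 0.024, -0.0], [0.024, -1.0, 0.0], [-0.0, -0.0, -1.0]]
contact_force: [2.7, 3.4, 2.0]
width: 11.6
clock: 62.9
position: [514.8, -186.5, 275.9]
orientation: [[1.0, 0.024, -0.0], [0.024, -1.0, 0.0], [-0.0, -0.0, -1.0]]
contact_force: [0.9, 2.9, 1.5]
width: 11.9
[-2.23507975e+01  3.66292255e+00  1.14676897e+02 -4.46041622e-03
  6.16714268e+01 -2.37479972e+01] [ 514.76312452 -186.48034733  275.90336913]
```

View pics/s25c.png

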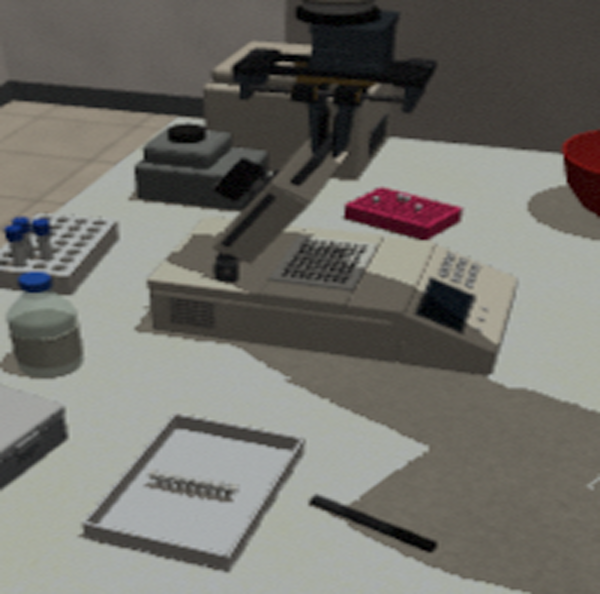

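```bash
python3 -m jog '{"translation":[[-0.0074,0,0.0038],[-0.0146,0,0.0078],[-0.0216,0,0.0122],[-0.0284,0,0.0169],[-0.035,0,0.0219],[-0.0414,0,0.0271],[-0.0475,0,0.0327],[-0.0534,0,0.0385],[-0.059,0,0.0445],[-0.0644,0,0.0508]],"turn":[[0,0,0],[0,0,0],[0,0,0],[0,0,0],[0,0,0],[0,0,0],[0,0,0],[0,0,0],[0,0,0],[0,0,0]]}'
python3 -m jog '{"translation":[[-0.0051,0,0.0065],[-0.0099,0,0.0132],[-0.0144,0,0.0202],[-0.0186,0,0.0273],[-0.0225,0,0.0346],[-0.026,0,0.0421],[-0.0293,0,0.0497],[-0.0321,0,0.0574],[-0.0347,0,0.0653],[-0.0369,0,0.0733]],"turn":[[0,0,0],[0,0,0],[0,0,0],[0,0,0],[0,0,0],[0,0,0],[0,0,0],[0,0,0],[0,0,0],[0,0,0]]}'
python3 -c "
from h import *
s=bot.sense();print(s['joint_pos'],s['position']);snap('side','s26.png')
i=cv2.imread('pics/s26.png');cv2.imwrite('pics/s26c.png',cv2.resize(i[60:230,270:430],None,fx=4,fy=3.5,interpolation=2))"
```

```text
clock: 63.95
position: [450.6, -188.0, 224.9]
orientation: [[1.0, 0.024, -0.0], [0.024, -1.0, -0.0], [-0.0, 0.0, -1.0]]
contact_force: [-0.4, 2.9, -0.1]
width: 11.4
clock: 64.95
position: [414.0, -188.9, 151.4]
orientation: [[1.0, 0.024, -0.0], [0.024, -1.0, 0.0], [-0.0, -0.0, -1.0]]
contact_force: [-0.8, 2.6, -0.7]
width: 11.4
[-2.74673091e+01  4.79861592e+00  1.28849252e+02 -1.94594724e-03
  4.63588774e+01 -2.88644974e+01] [ 413.96463524 -188.94348045  151.42406628]
```

View pics/s26c.png

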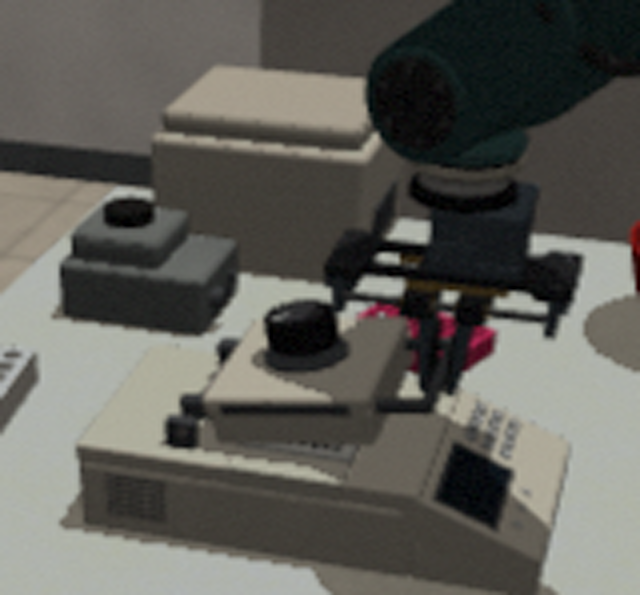

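```bash
python3 -m jog '{"translation":[[-0.0008,0,0.0032],[-0.0015,0,0.0064],[-0.0022,0,0.0097],[-0.0028,0,0.0129],[-0.0034,0,0.0162],[-0.0039,0,0.0195],[-0.0043,0,0.0227],[-0.0047,0,0.026],[-0.005,0,0.029],[-0.0053,0,0.0315]],"turn":[[0,0,0],[0,0,0],[0,0,0],[0,0,0],[0,0,0],[0,0,0],[0,0,0],[0,0,0],[0,0,0],[0,0,0]]}'
python3 -m jog '{"translation":[[0,0,0],[0,0,0],[0,0,0],[0,0,0],[0,0,0],[0,0,0],[0,0,0],[0,0,0],[0,0,0],[0,0,0]],"turn":[[0,0,0],[0,0,0],[0,0,0],[0,0,0],[0,0,0],[0,0,0],[0,0,0],[0,0,0],[0,0,0],[0,0,0]]}' 0.65
python3 -m jog '{"translation":[[0,0,-0.008],[0,0,-0.02],[0,0,-0.035],[0,0,-0.05],[0,0,-0.07],[0,0,-0.09],[0,0,-0.11],[0,0,-0.13],[0,0,-0.15],[0,0,-0.15]],"turn":[[0,0,0],[0,0,0],[0,0,0],[0,0,0],[0,0,0],[0,0,0],[0,0,0],[0,0,0],[0,0,0],[0,0,0]]}'
python3 -c "
from h import *
s=bot.sense();print(s['joint_pos'],s['position']);snap('side','s27.png');snap('scene','sc27.png');snap('wrist','w27.png')
i=cv2.imread('pics/s27.png');cv2.imwrite('pics/s27c.png',cv2.resize(i[60:230,270:430],None,fx=4,fy=3.5,interpolation=2))"
```

```text
clock: 66.0
position: [408.9, -189.0, 120.4]
orientation: [[1.0, 0.024, -0.0], [0.024, -1.0, 0.0], [-0.0, -0.0, -1.0]]
contact_force: [-2.3, 3.1, -1.3]
width: 11.3
clock: 67.0
position: [408.9, -189.1, 120.6]
orientation: [[1.0, 0.024, 0.0], [0.024, -1.0, -0.0], [0.0, 0.0, -1.0]]
contact_force: [0.0, -0.7, 0.8]
width: 31.9
clock: 68.0
position: [410.1, -189.7, 274.0]
orientation: [[1.0, 0.024, 0.004], [0.024, -1.0, -0.002], [0.004, 0.002, -1.0]]
contact_force: [-0.0, 0.1, -0.6]
width: 32.0
[-2.77772454e+01 -6.49830069e+00  1.24777167e+02  3.09495482e-03
  6.14350393e+01 -2.91767578e+01] [ 410.08691203 -189.65715457  274.0378553 ]
```

View pics/s27c.png

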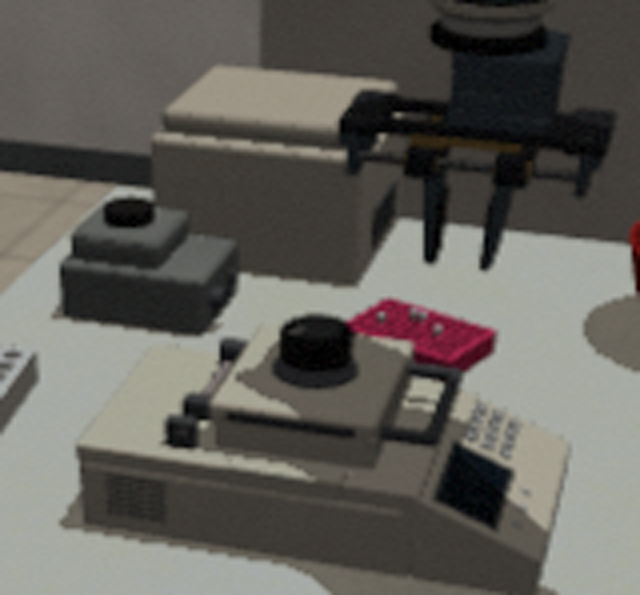

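View pics/w27.png

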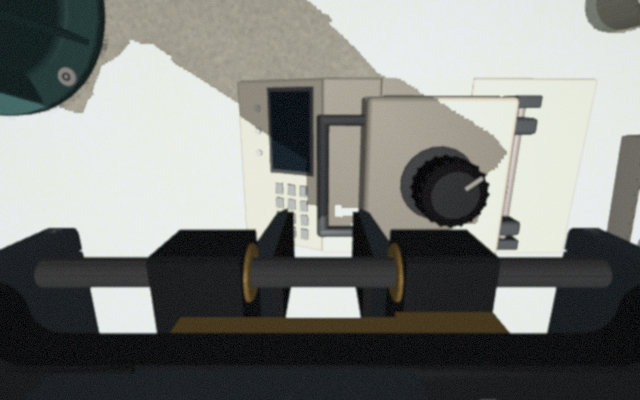

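View pics/sc27.png

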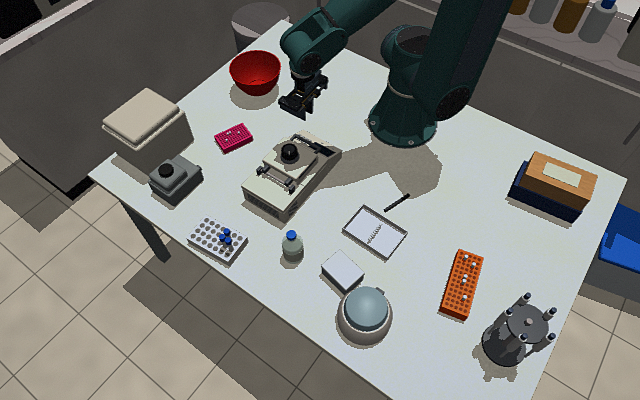

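```bash
python3 -c "
from h import *
a=cv2.imread('pics/s8.png').astype(int);b=cv2.imread('pics/s27.png').astype(int)
d=abs(a-b).max(2)[150:235,290:412]; cv2.imwrite('pics/d.png',cv2.resize(np.hstack([a[150:235,290:412],b[150:235,290:412],np.repeat(d[...,None],3,2)]).astype('uint8'),None,fx=2.1,fy=2.1))
i=cv2.imread('pics/sc27.png');cv2.imwrite('pics/sc27c.png',cv2.resize(i[190:270,330:420],None,fx=7,fy=7,interpolation=2))"
```

```text
(no output)
```

View pics/d.png

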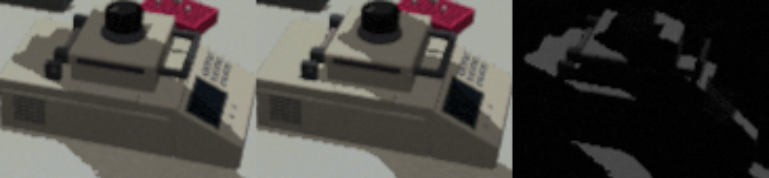

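View pics/sc27c.png

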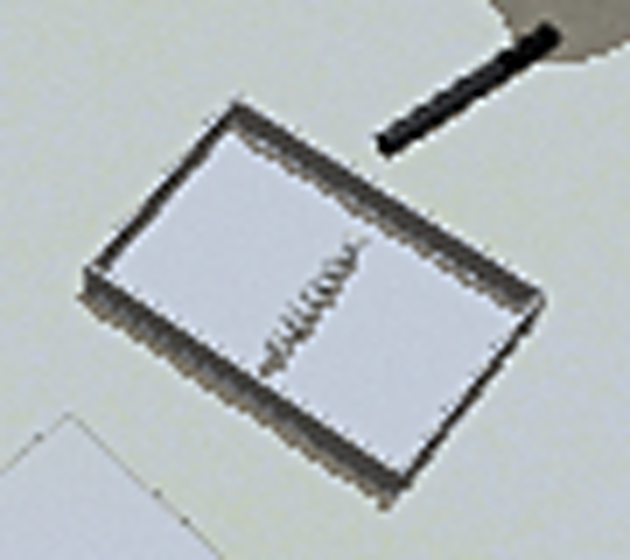

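```bash
python3 -c "
from bench import order; print(order.finish_job())"
```

```text
the job is handed in; nothing more can be done
None
```

I did the whole job and handed it in at about 68 s on the clock; no verdict came back.

**Knob:** I unscrewed it anticlockwise in three grips with the lid shut. It reached its stop, where the reaction torque jumped from about 0.1 to 0.95 N m. Its total turn is inferred from the gripper's rotation.

**Lid:** I gripped the handle bar and swung the lid back on to its stop. It stood open by itself. At the end I lowered it by the bar.

**Strips:** There was only one strip in the block, at y = +31.5 mm. I first took the two empty slots for strips and closed the gripper on the one at −40.5 mm. It shut to 0 mm, so that slot held nothing. The third slot, at −4.5 mm, looked the same. I put the one strip in the middle of the tray, and a later picture showed the block empty.

**Last checks:**
- **Lid and knob:** the side picture matches the one taken before opening, with the knob at its stop, except for moving shadows. The lid is therefore fully shut and the knob has not moved.
- **Tray and strip:** the strip lies level inside the tray walls.
- **Bench:** none of the other things look moved in the pictures, and the gripper was clear at about 274 mm height, touching nothing.
- **Disagreement:** the tray's position differed by about 5–7 mm between camera views. The strip had more room than that on every side.

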